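# Load slide cases into a spring-loaded magazine

## Robot

A 6-joint arm with a two-finger parallel gripper is mounted at the origin on the work surface. World frame = base frame: x ahead of the robot, y to its left, z up, the work surface at z = 0. Lengths are in m, angles in rad, forces in N, time in s.
With the tool pointing down it reaches from about 0.375 to 0.9 m from the base axis. Payload 3.1 kg.
Tool frame: the origin (TCP) lies at the very end of the fingers, on their centre line; the grasp point (between the pads) lies 19 mm behind it (tcp_to_grasp is the distance from the TCP to the grasp point, in m); z points along the fingers, y is the direction in which the jaws open and shut (so a half turn about z gives the same grasp; the last joint's range is limited). The gripper opens to 85 mm and grips with 20 to 120 N. Pads are 22 mm wide; open, the fingers measure 114 mm over their backs; the gripper's body (76 mm by 85 mm) begins 54 mm behind the grasp point. The pads swing forward as they close: fully open they stand 13 mm farther back than shut.
Start: joints at [1.014, 0.527, 1.433, -0, 1.181, -0.178], TCP at [0.231, 0.581, 0.231] pointing down, gripper open.
Joint ranges: [-3.08, 3.08], [-0.75, 2.2], [0.22, 2.44], [-1.43, 4.57], [0, 2.65], [-2.85, 2.85]. Speed limits (rad/s): [2.79, 2.79, 3.14, 3.14, 3.14, 3.14].

## Interface

Orientations are given as a unit quaternion [x, y, z, w].
In Python, from station import sense, snapshot, camera_info, sign_off, tcp_to_grasp gives the robot as it stands.
- The arm moves only by the shell command python3 -m inch 'ROWS' [FORCE]. ROWS is JSON, a list of rows, each a list of 3 entries, a list of its own where there are three numbers: the closure, from -1 (fully open) to 1 (shut), so that 0 is half open, then the shift along the tool's x, y, z normalised to -1 to 1, where 1 is 10 cm, then the turn, a rotation vector about the tool's x, y, z normalised to -1 to 1, where 1 is 360 degrees. In form: [[jaw, [dx, dy, dz], [ax, ay, az]], ...]. A call has 1 to 20 rows; each row is the pose to reach, as a shift and turn from the pose commanded when the call began, along the tool's axes at that moment, turning the shorter way round; what a row does not reach only later rows make up. A row lasts 1/10 s, in which the tool goes at most 50 mm and 8.59 degrees, less where a joint would pass 70% of its speed; a pose out of reach is approached as far as the arm can. A call with a number of a shift or a turn outside -1 to 1 is refused whole. A call with a gripper value outside its range is refused whole. The fingers move at their own pace and stop on an object; FORCE is the grip in N (left out, the last holds). Time passes only in rows, so rows that repeat a pose let the fingers close. It gives the time, the measured TCP pose, the force and the opening at its end, in the units of the state.
- sense(): the state, without advancing time (a new reading comes with each control period).
- snapshot(name): name is "scene" or "top" or "wrist"; returns (picture, depth): 420x560x3 uint8, blue, green, red; 420x560 float32, m along the optical axis (not along the pixel's ray), 0 where there is no reading.
- camera_info(name): a dict with "K" (3x3 intrinsics, pixels), "origin" and "orientation" of the camera in the world. Camera axes: x right, y down, z forward; pixel columns grow to the right and rows downward; lengths in m; the calibration is good to about 2 mm. The wrist camera is an equidistant fisheye: a pixel r from the principal point sees the ray r / f radians off the axis. A picture is of the moment at which its call begins: read the wrist's pose just before it. camera_info takes no time and is no camera call; for the wrist camera it gives the pose at the moment of the call.
- sign_off(): hands the job in, once; it reports no verdict.
The state is a dict: "t": time; "q": joint angles; "qd": joint speeds; "tau": joint torques, N m; "tcp_pos": TCP position; "tool_rot": TCP orientation; "force": force on the tool from outside, world axes, zero at the start; "ft_torque": the same for the moment, N m; "finger_gap": opening from 0.0 (shut) to 1.0 (fully open).
Only numpy, scipy, OpenCV 4.12 (cv2) and the standard library are available. Lean on these libraries where they do the work, as an engineer would, in place of code of your own. Each camera call takes 0.05 s, during which the arm holds its last target.

## Task

Load both flat slide cases, one at a time, into the spring-loaded magazine: lay each flat in the mouth and press it down until it has snapped under both retaining lips and stays there by itself when you let go, so that they end up stacked. There are glass slides inside, so feel for it and push gently, never with more than about 25 N; do not disturb the other things on the bench.

Things in the scene. Friction and masses are not known exactly. Their poses are not given: they have to be found in the camera images.
- case_a_centre (a point): Centre (half-way up) of one of two alike slide cases: closed flat grey plastic boxes, 80 x 36 x 8 mm, about 30 g, white panel and small paper patch on the top face, lying flat on the bench. x along the 36 mm width, y along the 80 mm length, z up. Either end may go first.
- case_b_centre (a point): Centre (half-way up) of the other of two alike slide cases: closed flat grey plastic boxes, 80 x 36 x 8 mm, about 30 g, white panel and small paper patch on the top face, lying flat on the bench. x along the 36 mm width, y along the 80 mm length, z up. Either end may go first.
- magazine: The magazine, fixed to the bench: dark base plate 90 x 150 x 8 mm with two aluminium end channels facing one another along its y. Origin: centre of the plate's underside; x across, y along, z up. A case goes in flat, its 80 mm length along y.
- mouth (a point): Centre of the mouth, 80 mm above the bench, axes as the magazine. Here the straight walls end and flare out to 88 mm. End walls: inner faces at y = +-41 mm; channel cheeks: at x = +-19 mm, from the end walls in to |y| = 27 mm. For |y| below 27 mm both sides are open down to the base, for fingers at a case's long sides. Light roller detents on the end walls stop a case laid in, its underside 70 mm up.
- lips (a point): Middle (40 mm up) of the hidden range of the retaining lips: a sprung steel lip on each end wall, sticking out 4 mm, slope 7 mm tall, flat underside 9.5 mm below its top. Their undersides lie 32 to 48 mm above the bench, different each time and not measured: feel for them. Snapped in, a case lies below the lips with its top (or the next case) pressed up against them.
- well (a point): Centre of the base plate's top. Above it a black spring follower, 28 x 66 mm, 3 to 6 N, standing 12 mm above the lip undersides when empty. Press a case at its middle: it passes the detents at 2 to 6 N, the lips at 5 to 12 N, and snaps once its top is under the lips. Then case one has 9.5 mm, case two only 1.5 mm to a solid stop (at a fixed depth below the lips), where force shoots up. Not snapped, all comes up again.

How it is judged:
By the outcome, as a careful person would: the job done as asked, in the order asked, and still so for the second after the job is handed in, with the robot touching nothing.
It also fails if it takes over 72 s, if anything falls off the work surface, if the arm or the gripper's body presses on something with over 40 N, if the wrist force passes 120 N, or if a joint passes its speed limit or range.

## Working session

There is one attempt and no reset: what is moved stays moved. The work goes in short steps, Python scripts to look and compute and a shell command to move; the robot and the scene stay as the last step left them, time stands still between calls to the robot, and variables do not carry over. Pictures are saved under pics/ and viewed, and the job is handed in when it is done.

```bash
ls; mkdir -p pics; python3 - <<'E'
from station import *
import cv2
print(sense()); print(tcp_to_grasp)
for n in ["scene","top","wrist"]:
    p,d=snapshot(n); cv2.imwrite(f"pics/{n}0.png",p); import numpy as np; np.savez(f"pics/{n}0.npz",p=p,d=d); print(n,camera_info(n))
E
```

```text
pics
{'t': 0.0, 'q': array([ 1.01348725e+00,  5.28461500e-01,  1.43395801e+00, -2.28495615e-05,
        1.18141227e+00, -1.78479827e-01]), 'qd': array([ 1.93131181e-03,  5.73307292e-04, -1.14059620e-03,  4.46639970e-04,
        6.39623485e-04,  6.16727412e-05]), 'tau': array([-7.40955820e-04, -4.42346048e+01, -1.78021914e+01, -2.23482384e-04,
        8.33877653e-03,  3.79624492e-07]), 'tcp_pos': array([0.23070887, 0.58005203, 0.23031879]), 'tool_rot': array([ 1.88279633e-01,  9.82114823e-01, -1.04845017e-03, -3.92795295e-04]), 'force': array([-0.67056163,  0.39430922,  0.48089673]), 'ft_torque': array([-0.00266123, -0.00138295, -0.0108973 ]), 'finger_gap': 0.9974945775026126}
0.0187
scene {'K': array([[540.41673109,   0.        , 278.39448514],
       [  0.        , 540.41673109, 212.00562551],
       [  0.        ,   0.        ,   1.        ]]), 'origin': array([1.18549211, 0.03051889, 0.48030444]), 'orientation': array([ 0.58269306,  0.65020828, -0.36593179, -0.32216753])}
top {'K': array([[517.03054457,   0.        , 285.90861143],
       [  0.        , 517.03054457, 213.58236962],
       [  0.        ,   0.        ,   1.        ]]), 'origin': array([ 0.48486919, -0.02876206,  0.85856516]), 'orientation': array([-0.70325453,  0.71023988, -0.0185522 ,  0.02545979])}
wrist {'K': array([[325.1922621 ,   0.        , 281.15139463],
       [  0.        , 325.1922621 , 207.39628771],
       [  0.        ,   0.        ,   1.        ]]), 'origin': array([0.16421814, 0.60690488, 0.37286141]), 'orientation': array([0.8193897 , 0.55546791, 0.07873274, 0.11771606])}
```

View pics/top0.png

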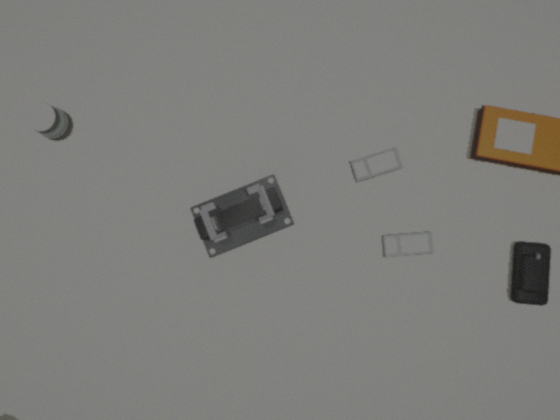

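View pics/scene0.png

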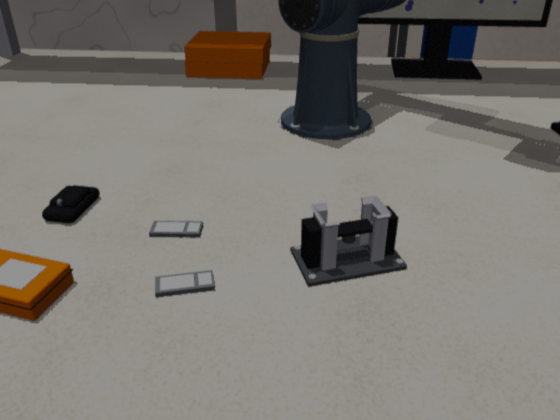

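View pics/wrist0.png

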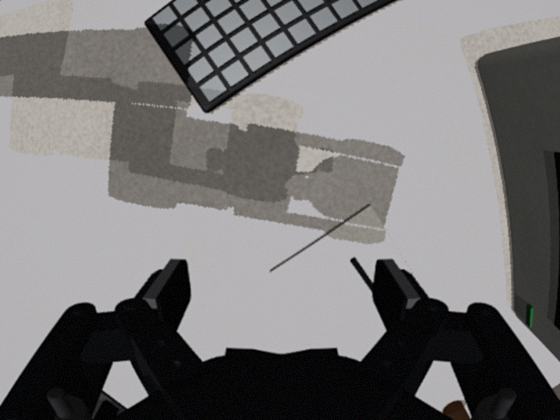

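```bash
cat > h.py <<'E'
import numpy as np, cv2
from scipy.spatial.transform import Rotation as R
from station import *
def ray(ci,uv):
    uv=np.atleast_2d(np.float64(uv)); K=ci["K"]
    d=np.c_[(uv[:,0]-K[0,2])/K[0,0],(uv[:,1]-K[1,2])/K[1,1],np.ones(len(uv))]
    return d@R.from_quat(ci["orientation"]).as_matrix().T
def fray(ci,uv):
    uv=np.atleast_2d(np.float64(uv)); K=ci["K"]
    v=np.c_[(uv[:,0]-K[0,2]),(uv[:,1]-K[1,2])]/K[0,0]
    r=np.linalg.norm(v,axis=1)+1e-9
    d=np.c_[v*(np.sin(r)/r)[:,None],np.cos(r)]
    return d@R.from_quat(ci["orientation"]).as_matrix().T
def onz(ci,uv,z,f=ray):
    d=f(ci,uv); o=ci["origin"]; return o+d*((z-o[2])/d[:,2])[:,None]
def cloud(ci,d):
    v,u=np.mgrid[:d.shape[0],:d.shape[1]]
    dd=ray(ci,np.c_[u.ravel(),v.ravel()]); return (ci["origin"]+dd*d.reshape(-1,1)).reshape(*d.shape,3)
E
python3 - <<'E'
from h import *
for n in ["top","scene"]:
    z=np.load(f"pics/{n}0.npz"); P=cloud(camera_info(n),z["d"])
    if n=="top":
        ci=camera_info(n)
        h=P[...,2]
        print("bench z", np.median(h[300:400,300:400]), h[300:400,300:400].std())
        im=z["p"]
        a=im[130:270,330:450]; 
        b=np.clip((h+0.005)/0.1,0,1)*255
        cv2.imwrite("pics/h.png",cv2.resize(b[130:280,170:450].astype(np.uint8),None,fx=2.8,fy=2.8,interpolation=0))
        g=cv2.cvtColor(im,cv2.COLOR_BGR2GRAY)
        big=cv2.resize(g[130:270,170:450],None,fx=2.8,fy=2.8,interpolation=cv2.INTER_CUBIC)
        cv2.imwrite("pics/c.png",cv2.convertScaleAbs(big,alpha=1.8))
    else:
        im=z["p"]; cv2.imwrite("pics/s.png",cv2.resize(im[180:310,130:430],None,fx=2.6,fy=2.6,interpolation=cv2.INTER_CUBIC))
E
```

```text
bench z 0.00108321295492797 0.05481341774928232
```

View pics/c.png

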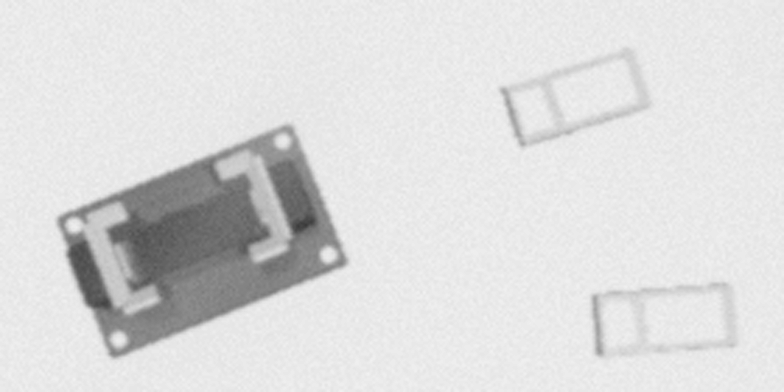

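View pics/h.png

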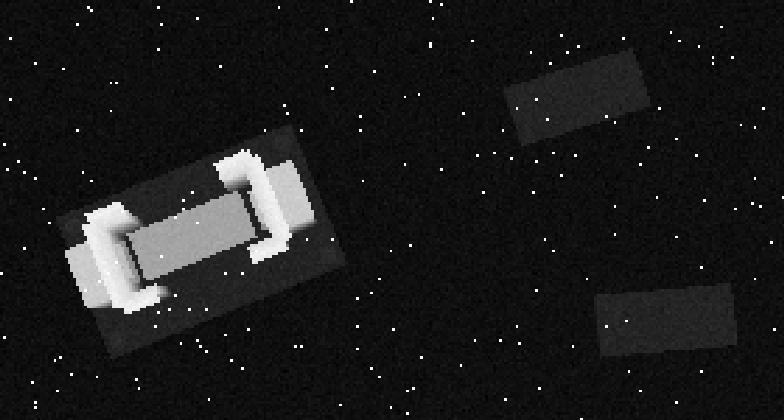

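View pics/s.png

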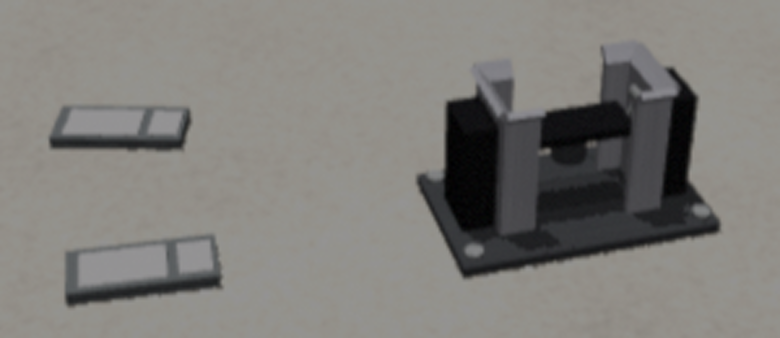

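```bash
cat > seg.py <<'E'
from h import *
def rects(n,f,show=True):
    z=np.load(f); ci=camera_info(n); d=cv2.medianBlur(z["d"],5); P=cloud(ci,d); h=P[...,2].astype(np.float32)
    out=[]
    m=((h>0.0045)&(h<0.12)).astype(np.uint8); m=cv2.morphologyEx(m,cv2.MORPH_OPEN,np.ones((3,3)))
    cs,_=cv2.findContours(m,cv2.RETR_EXTERNAL,cv2.CHAIN_APPROX_NONE)
    for c in cs:
        if cv2.contourArea(c)<300: continue
        # subpixel: grow by half a pixel after rect fit in plane z=.008
        W=onz(ci,c[:,0,:],0.008)[:,:2]
        r=cv2.minAreaRect((W*1000).astype(np.float32)); b=cv2.boxPoints(r)
        mm=np.zeros_like(m); cv2.drawContours(mm,[c],-1,1,-1); v,u=np.nonzero(mm)
        cen=onz(ci,np.c_[u,v],0.008)[:,:2].mean(0)*1000
        e=b[1]-b[0]; f_=b[2]-b[1]; l=e if np.linalg.norm(e)>np.linalg.norm(f_) else f_
        ang=np.degrees(np.arctan2(l[1],l[0]))%180
        # PCA angle
        X=onz(ci,np.c_[u,v],0.008)[:,:2]; w,V=np.linalg.eigh(np.cov(X.T)); pa=np.degrees(np.arctan2(V[1,1],V[0,1]))%180
        print("rect c",np.round(r[0],1),"size",np.round(r[1],1),"ang",round(ang,1),"| centroid",np.round(cen,1),"pca",round(pa,1),"medh",round(float(np.median(h[mm>0]))*1000,1))
        out.append((r,cen,pa))
    return ci,z["p"],h
E
python3 - <<'E'
from seg import *
ci,im,h=rects("top","pics/top0.npz")
g=cv2.cvtColor(im,cv2.COLOR_BGR2GRAY)
m=(g[170:260,185:300]>110).astype(np.uint8)
n,l,s,c=cv2.connectedComponentsWithStats(m)
for i in range(1,n):
    if s[i,4]<60 and s[i,4]>8: print(s[i],c[i]+[185,170],onz(ci,c[i]+[185,170],0.009))
E
```

```text
rect c [ 437.3 -417.3] size [ 60.8 100.8] ang 174.4 | centroid [ 437.2 -417.3] pca 174.7 medh 24.6
rect c [ 486.4 -218.8] size [36.4 80.9] ang 94.4 | centroid [ 486.4 -218.8] pca 94.4 medh 8.9
rect c [535.   54.1] size [ 90.3 152.3] ang 111.6 | centroid [535.3  53.5] pca 111.2 medh 10.7
rect c [ 618.4 -169.8] size [37.4 80.3] ang 107.0 | centroid [ 618.6 -169.8] pca 106.7 medh 8.9
rect c [ 659. -407.] size [149.3  96.3] ang 78.9 | centroid [ 657.7 -404.3] pca 76.3 medh 34.8
rect c [697.8 375.3] size [81.  52.4] ang 62.8 | centroid [697.6 375. ] pca 62.9 medh 61.0
[83  8  6  5 22] [270.5 180. ] [[0.59376472 0.00423519 0.009     ]]
[64 15 10  8 46] [253.82608696 188.56521739] [[0.57982574 0.03190591 0.009     ]]
[76 16  4  8 14] [262.42857143 189.5       ] [[0.57812184 0.0176948  0.009     ]]
[77 48 10  5 19] [266.26315789 219.73684211] [[0.5280487  0.01171814 0.009     ]]
[100  48   5   6  22] [286.86363636 220.68181818] [[ 0.52615076 -0.02217127  0.009     ]]
[30 66 11  6 18] [219.55555556 238.5       ] [[0.49794688 0.08873989 0.009     ]]
[25 79  5  5 21] [212. 251.] [[0.4775711  0.10119007 0.009     ]]
```

```bash
python3 - <<'E'
from seg import *
rects("scene","pics/scene0.npz")
for n in ["top","scene"]:
    z=np.load(f"pics/{n}0.npz"); P=cloud(camera_info(n),cv2.medianBlur(z["d"],3)).reshape(-1,3)*1000
    c=np.array([535.4,53.2]); a=np.radians(21.3); Rm=np.array([[np.cos(a),np.sin(a)],[-np.sin(a),np.cos(a)]])
    L=np.c_[(P[:,:2]-c)@Rm.T,P[:,2]]
    s=L[(abs(L[:,0])<60)&(abs(L[:,1])<90)]
    # follower
    f=s[(abs(s[:,0])<10)&(abs(s[:,1])<20)&(s[:,2]>15)]
    print(n,"follower z",np.percentile(f[:,2],[5,50,95]).round(1))
    hi=s[(s[:,2]>20)&(s[:,2]<66)&(abs(s[:,1])<36)&(abs(s[:,0])<22)]
    t=s[s[:,2]>76]
    print("top pts",len(t),"x",np.percentile(t[:,0],[1,99]).round(1),"y",np.percentile(t[:,1],[1,99]).round(1),"z",np.percentile(t[:,2],[50,99]).round(1))
    p=s[(s[:,2]>5)&(s[:,2]<12)]
    print("plate x",np.percentile(p[:,0],[.5,99.5]).round(1),"y",np.percentile(p[:,1],[.5,99.5]).round(1),"z",np.median(p[:,2]).round(1), "bench z",np.median(P[(abs(P[:,2])<4)][:,2]).round(2))
E
```

```text
rect c [ 621.1 -167.9] size [41.  79.8] ang 107.0 | centroid [ 621.4 -168.2] pca 106.4 medh 8.2
rect c [ 629.5 -378.5] size [180.6  93.8] ang 30.2 | centroid [ 643.5 -380. ] pca 39.5 medh 33.9
rect c [ 488.8 -216.8] size [40.6 80.6] ang 95.8 | centroid [ 489.3 -217.1] pca 92.2 medh 8.2
rect c [479.3  55.1] size [204.2 194.5] ang 21.1 | centroid [502.2  56.2] pca 157.5 medh 34.8
rect c [ 430.4 -420.7] size [ 76.9 118.4] ang 175.7 | centroid [ 432.2 -419.3] pca 4.7 medh 21.8
rect c [-108.2   -2.5] size [437.9 207.3] ang 1.8 | centroid [-66.6  -0.3] pca 1.4 medh 46.9
rect c [-545.2 -341.6] size [544.5 284.5] ang 6.1 | centroid [-516.8 -329.6] pca 10.3 medh 69.5
rect c [-614.8  302. ] size [243.2 575.3] ang 179.9 | centroid [-503.6  316.4] pca 170.2 medh 12.0
rect c [-910.3 -961.4] size [ 909.9 1079.1] ang 94.1 | centroid [-1063.6  -926.5] pca 98.3 medh 52.4
top follower z [58.5 59.3 60. ]
top pts 793 x [-28.3  28.9] y [-51.3  52.5] z [86.2 89. ]
plate x [-44.6  45. ] y [-74.7  74.3] z 8.9 bench z 0.79
scene follower z [36.8 58.5 59.5]
top pts 737 x [-25.9  29.3] y [-49.3  50.2] z [84.4 88.2]
plate x [-40.8  46.2] y [-73.8  74.1] z 8.1 bench z 0.06
```

```bash
python3 -m inch '[[-1,[-1,-0.79,0],[0,0,0.13]],[-1,[-1,-0.79,0],[0,0,0.13]],[-1,[-1,-0.79,0],[0,0,0.13]],[-1,[-1,-0.79,0],[0,0,0.13]],[-1,[-1,-0.79,0],[0,0,0.13]],[-1,[-1,-0.79,0],[0,0,0.13]]]' 20
cat >> h.py <<'E'
def to(x,y,z,jaw=None,tip=None):
    "shift (units of 0.1m) and turn (units 360deg) in tool axes to world mm x,y,z and jaw angle deg"
    s=sense(); M=R.from_quat(s["tool_rot"]).as_matrix(); d=np.array([x,y,z])/1000-s["tcp_pos"]
    a=np.degrees(np.arctan2(M[1,1],M[0,1])); 
    print("t",round(s["t"],2),"tcp",(s["tcp_pos"]*1000).round(1),"jaw ang",round(a,2),"tilt",np.degrees(np.arccos(-M[2,2])).round(2),"F",s["force"].round(1),"gap",round(s["finger_gap"],3),"q6",s["q"][5].round(2))
    print("shift",(M.T@d*10).round(3), "turn z", None if jaw is None else round(((a-jaw+90)%180-90)/360,4))
E
python3 -c "
from h import *
to(535,53,230,21.4)"
```

```text
t: 0.75
tcp_pos: [0.295, 0.4698, 0.2311]
tool_rot: [0.565, 0.825, -0.0, -0.0]
force: [-0.5, 0.7, 1.0]
finger_gap: 0.997
t 0.75 tcp [295.  469.8 231.1] jaw ang 21.2 tilt 0.03 F [-0.5  0.7  1. ] gap 0.997 q6 0.44
shift [-4.754  0.731  0.012] turn z -0.0006
```

```bash

python3 -m inch '[[-1,[-0.5,0.08,0],[0,0,0]],[-1,[-1,0.15,0],[0,0,0]]]' >/dev/null
python3 -m inch '[[-1,[-0.5,0.08,0],[0,0,0]],[-1,[-1,0.15,0],[0,0,0]]]' >/dev/null
python3 -m inch '[[-1,[-0.5,0.08,0],[0,0,0]],[-1,[-1,0.15,0],[0,0,0]]]' >/dev/null
python3 -m inch '[[-1,[-0.5,0.08,0],[0,0,0]],[-1,[-1,0.15,0],[0,0,0]]]' >/dev/null
python3 -m inch '[[-1,[-0.5,0.07,0],[0,0,0]],[-1,[-0.9,0.13,0],[0,0,0]],[-1,[-0.9,0.13,0],[0,0,0]],[-1,[-0.9,0.13,0],[0,0,0]]]'
python3 - <<'E'
from h import *
ci=camera_info("wrist"); p,d=snapshot("wrist"); to(535.4,53.2,230,21.4)
import pickle; pickle.dump((p,d,ci,sense()),open("pics/w1.pkl","wb")); cv2.imwrite("pics/w1.png",p); print(ci)
E
```

```text
t: 1.95
tcp_pos: [0.5399, 0.0442, 0.2308]
tool_rot: [0.564, 0.826, -0.0, -0.001]
force: [-0.8, -0.1, -0.1]
finger_gap: 0.997
t 2.0 tcp [539.2  45.3 230.8] jaw ang 21.46 tilt 0.12 F [-0.6 -0.1 -0.3] gap 1.0 q6 -0.5
shift [ 0.088 -0.006  0.008] turn z 0.0002
{'K': array([[325.1922621 ,   0.        , 281.15139463],
       [  0.        , 325.1922621 , 207.39628771],
       [  0.        ,   0.        ,   1.        ]]), 'origin': array([0.51361536, 0.11059621, 0.37318322]), 'orientation': array([0.97289748, 0.18310928, 0.02574142, 0.13884836])}
```

View pics/w1.png

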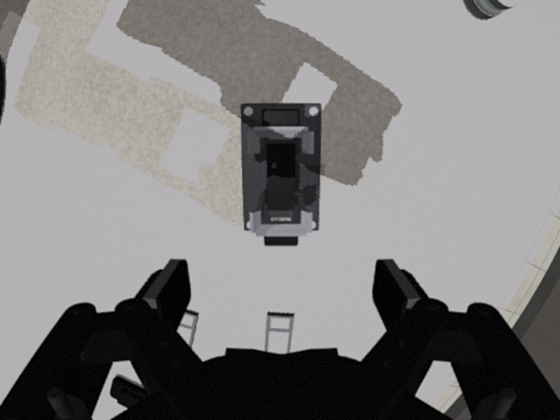

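```bash
python3 - <<'E'
from h import *
import pickle
p,d,ci,s=pickle.load(open("pics/w1.pkl","rb"))
g=cv2.cvtColor(p,cv2.COLOR_BGR2GRAY)
cv2.imwrite("pics/w1c.png",cv2.resize(p[95:255,225:335],None,fx=3.7,fy=3.7,interpolation=cv2.INTER_CUBIC))
c=[]
for u,v in [(248,111),(314,111),(248,225),(314,225)]:
    w=g[v-7:v+8,u-7:u+8].astype(float); w=np.clip(w-0.5*(w.max()+np.median(w)),0,None); vv,uu=np.mgrid[v-7:v+8,u-7:u+8]
    q=np.array([(w*uu).sum()/w.sum(),(w*vv).sum()/w.sum()]); c.append(q)
c=np.array(c); P=onz(ci,c,0.0085,fray)*1000; print(c.round(1)); print(P.round(1))
# plate outline: dark mask
m=(g<95).astype(np.uint8); m[:, :225]=0; m[:,335:]=0; m[:95]=0;m[255:]=0
# local coordinates of rays
E
```

```text
[[247.9 110.7]
 [313.2 110.4]
 [244.1 227.5]
 [317.8 226.6]]
[[477.  102.1   8.5]
 [544.3 128.8   8.5]
 [519.8 -28.    8.5]
 [601.5   5.3   8.5]]
```

View pics/w1c.png

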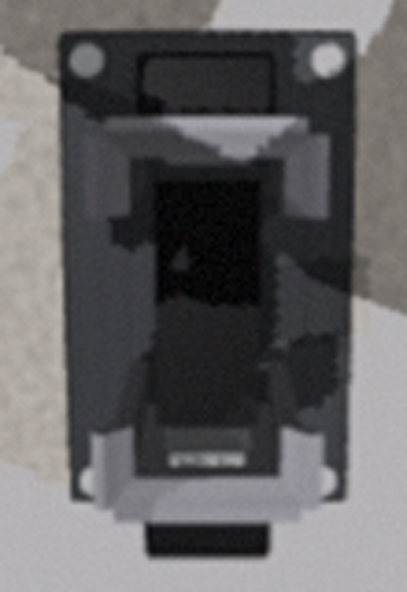

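```bash

python3 -m inch '[[-1,[-0.5,-0.01,0],[0,0,0.013]],[-1,[-1,-0.02,0],[0,0,0.013]]]' >/dev/null
python3 -m inch '[[-1,[-0.5,-0.02,0],[0,0,0]],[-1,[-0.9,-0.02,0.3],[0,0,0]],[-1,[-0.9,-0.02,0.8],[0,0,0]],[-1,[-0.9,-0.02,0.8],[0,0,0]],[-1,[-0.9,-0.02,0.8],[0,0,0]]]'
python3 - <<'E'
from h import *
ci=camera_info("wrist"); p,d=snapshot("wrist"); to(618.5,-169.8,150,16.8)
import pickle; pickle.dump((p,d,ci,sense()),open("pics/w2.pkl","wb")); cv2.imwrite("pics/w2.png",p)
E
```

```text
t: 2.7
tcp_pos: [0.5977, -0.1332, 0.1507]
tool_rot: [0.595, 0.803, -0.0, -0.002]
force: [0.9, 0.0, 0.7]
finger_gap: 0.996
t 2.75 tcp [ 599.2 -133.7  152.6] jaw ang 16.95 tilt 0.03 F [-0.4  0.2  1. ] gap 0.997 q6 -0.7
shift [-0.402  0.079  0.026] turn z 0.0004
```

View pics/w2.png

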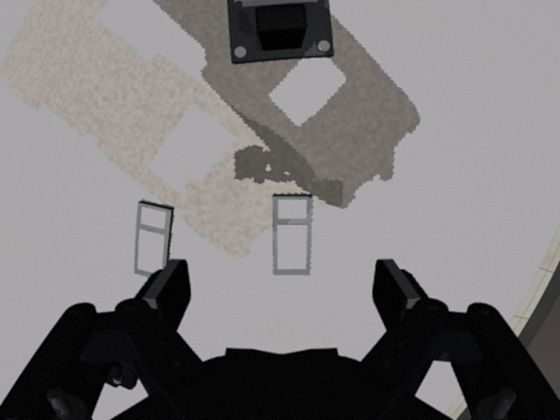

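```bash
python3 - <<'E'
from h import *
import pickle
p,d,ci,s=pickle.load(open("pics/w2.pkl","rb"))
P=None
# depth based: height of each pixel via fisheye rays (depth along optical axis)
v,u=np.mgrid[180:290,255:330]; uv=np.c_[u.ravel(),v.ravel()]
dirs=fray(ci,uv); ax=R.from_quat(ci["orientation"]).as_matrix()[:,2]
dd=cv2.medianBlur(d,5)[180:290,255:330].ravel(); X=ci["origin"]+dirs*(dd/(dirs@ax))[:,None]
h=X[:,2].reshape(v.shape); print(np.percentile(h,[5,30,50,70,95]).round(4))
m=(h>0.0045).astype(np.uint8)
cs,_=cv2.findContours(m,0,1); c=max(cs,key=cv2.contourArea); print(cv2.boundingRect(c))
W=onz(ci,c[:,0,:]+[255,180],0.008,fray)[:,:2]*1000
r=cv2.minAreaRect(W.astype(np.float32)); print(r)
Xm=X[m.ravel()>0]; T=onz(ci,uv[m.ravel()>0],0.008,fray)[:,:2]; w,V=np.linalg.eigh(np.cov(T.T)); print(T.mean(0)*1000, np.degrees(np.arctan2(V[1,1],V[0,1]))%180)
cv2.imwrite("pics/w2c.png",cv2.resize(p[180:290,255:330],None,fx=5,fy=5,interpolation=cv2.INTER_CUBIC))
E
```

```text
[-0.0005 -0.0002 -0.      0.0076  0.0082]
(18, 15, 40, 80)
((618.0277709960938, -168.415771484375), (35.708309173583984, 80.24164581298828), 16.424592971801758)
[ 617.3744948 -166.8778065] 106.48201264400218
```

View pics/w2c.png

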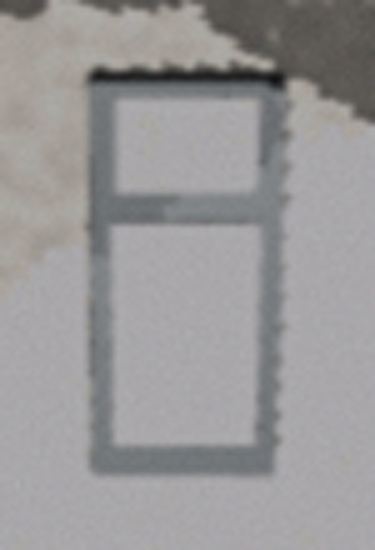

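```bash
python3 -c "
from h import *
to(618,-168.4,30,16.45)"
```

```text
t 2.75 tcp [ 599.2 -133.7  152.6] jaw ang 16.95 tilt 0.03 F [-0.4  0.2  1. ] gap 0.997 q6 -0.7
shift [-0.387  0.078  1.226] turn z 0.0014
```

```bash
python3 -m inch '[[-0.3,[-0.39,0.08,0.3],[0,0,0.0014]],[-0.3,[-0.39,0.08,0.7],[0,0,0.0014]],[-0.2,[-0.39,0.08,1],[0,0,0.0014]],[-0.2,[-0.39,0.08,1],[0,0,0.0014]],[-0.2,[-0.39,0.08,1],[0,0,0.0014]],[-0.2,[-0.39,0.08,1],[0,0,0.0014]]]'
python3 - <<'E'
from h import *
to(618,-168.4,30,16.45);ci=camera_info("wrist"); p,d=snapshot("wrist"); to(618,-168.4,30,16.45)
import pickle; pickle.dump((p,d,ci,sense()),open("pics/w3.pkl","wb")); cv2.imwrite("pics/w3.png",p)
E
```

```text
t: 3.35
tcp_pos: [0.6202, -0.1705, 0.0548]
tool_rot: [0.599, 0.801, 0.001, 0.003]
force: [0.8, 0.2, 0.3]
finger_gap: 0.601
t 3.35 tcp [ 620.2 -170.5   54.8] jaw ang 16.39 tilt 0.35 F [0.8 0.2 0.3] gap 0.601 q6 -0.73
shift [ 0.028 -0.016  0.248] turn z -0.0002
t 3.4 tcp [ 620.  -170.6   54.7] jaw ang 16.38 tilt 0.33 F [-0.3 -0.5 -0.2] gap 0.605 q6 -0.73
shift [ 0.028 -0.014  0.246] turn z -0.0002
```

View pics/w3.png

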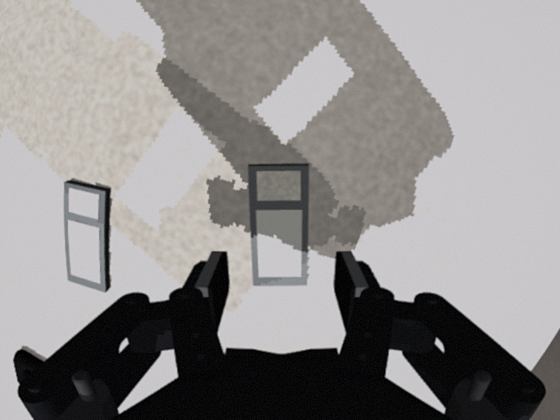

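```bash
cat >> h.py <<'E'
def wcloud(ci,d):
    v,u=np.mgrid[:d.shape[0],:d.shape[1]]; dirs=fray(ci,np.c_[u.ravel(),v.ravel()])
    ax=R.from_quat(ci["orientation"]).as_matrix()[:,2]
    return (ci["origin"]+dirs*(d.ravel()/(dirs@ax))[:,None]).reshape(*d.shape,3)
def look(name):
    import pickle
    s=sense(); ci=camera_info("wrist"); p,d=snapshot("wrist"); pickle.dump((p,d,ci,s),open(f"pics/{name}.pkl","wb")); cv2.imwrite(f"pics/{name}.png",p); return p,d,ci,s
def case(ci,d,roi,z=0.008,lo=0.0045,hi=0.02):
    u0,v0,u1,v1=roi; X=wcloud(ci,cv2.medianBlur(d,5))[v0:v1,u0:u1]; m=((X[...,2]>lo)&(X[...,2]<hi)).astype(np.uint8)
    cs,_=cv2.findContours(m,0,1); c=max(cs,key=cv2.contourArea)
    W=onz(ci,c[:,0,:]+[u0,v0],z,fray)[:,:2]*1000; r=cv2.minAreaRect(W.astype(np.float32)); print("case",np.round(r[0],1),np.round(r[1],1),round(r[2],2)); return r
E
python3 - <<'E'
from h import *
import pickle
p,d,ci,s=pickle.load(open("pics/w3.pkl","rb"))
case(ci,d,(232,150,330,300))
X=wcloud(ci,d); M=R.from_quat(s["tool_rot"]).as_matrix()
T=(X-s["tcp_pos"])@M*1000
for roi in [(195,245,230,330),(335,245,375,330)]:
    t=T[roi[1]:roi[3],roi[0]:roi[2]].reshape(-1,3); t=t[(abs(t[:,0])<30)&(t[:,2]<15)&(t[:,2]>-60)]
    print(len(t),np.percentile(t,[1,50,99],axis=0).round(1))
E
```

```text
case [ 618.  -168.7] [36.2 80.4] 16.72
2014 [[ -9.9 -37.7 -58.5]
 [  8.8 -26.7 -30.1]
 [ 12.8 -24.8  -5.1]]
2288 [[ -9.8  24.4 -58.9]
 [  9.4  26.7 -31.8]
 [ 13.3  38.1  -6.8]]
```

```bash
python3 -m inch '[[-0.05,[0.025,-0.014,0.25],[0,0,0]],[-0.05,[0.025,-0.014,0.48],[0,0,0]],[-0.05,[0.025,-0.014,0.48],[0,0,0]],[-0.05,[0.025,-0.014,0.48],[0,0,0]]]'
python3 - <<'E'
from h import *
p,d,ci,s=look("w4"); to(618,-168.6,0,16.6)
E
```

```text
t: 3.8
tcp_pos: [0.6167, -0.1687, 0.0047]
tool_rot: [0.6, 0.8, 0.0, 0.001]
force: [1.0, -0.0, 0.5]
finger_gap: 0.522
t 3.85 tcp [ 617.1 -168.9    5.2] jaw ang 16.32 tilt 0.18 F [ 0.3 -0.2 -0.7] gap 0.526 q6 -0.73
shift [0.001 0.009 0.052] turn z -0.0008
```

View pics/w4.png

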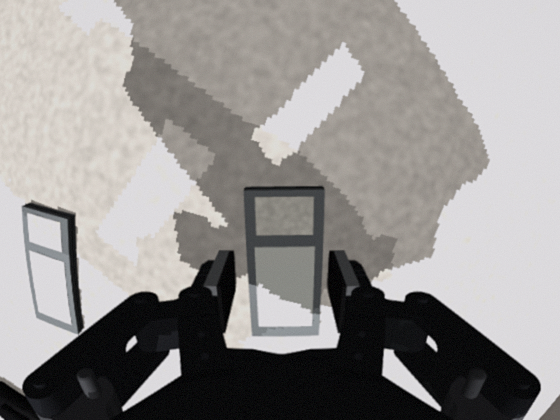

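```bash
python3 -m inch '[[0,[0,0.009,0.03],[0,0,-0.0008]],[0,[0,0.009,0.05],[0,0,-0.0008]],[0,[0,0.009,0.05],[0,0,-0.0008]],[0,[0,0.009,0.05],[0,0,-0.0008]]]'
python3 -c "
from h import *
p,d,ci,s=look('w5')
X=wcloud(ci,d)
for roi in [(195,245,235,330),(328,245,375,330)]:
    t=X[roi[1]:roi[3],roi[0]:roi[2]].reshape(-1,3); M=R.from_quat(s['tool_rot']).as_matrix(); T=(t-s['tcp_pos'])@M*1000
    k=(abs(T[:,0])<12)&(abs(T[:,1])<32)&(T[:,2]<-1)
    print(np.percentile(T[k],[1,50,97,99],axis=0).round(1))
to(618,-168.6,0,16.6)"
```

```text
t: 4.25
tcp_pos: [0.6168, -0.1682, -0.0015]
tool_rot: [0.598, 0.802, 0.0, 0.0]
force: [-0.3, -0.3, 0.3]
finger_gap: 0.499
[[ -9.8 -31.8 -56.1]
 [  9.3 -23.3 -29.6]
 [ 11.9 -21.7  -1.7]
 [ 12.  -21.6  -1.2]]
[[ -9.9  20.5 -57.2]
 [  9.1  22.5 -29.4]
 [ 11.9  31.3  -1.5]
 [ 12.   31.8  -1.2]]
t 4.3 tcp [ 616.8 -168.2   -1.5] jaw ang 16.6 tilt 0.01 F [ 0.8  0.8 -0.7] gap 0.503 q6 -0.73
shift [-0.007  0.011 -0.015] turn z -0.0
```

```bash
python3 -m inch '[[0.3,[0,0,0],[0,0,0]],[0.4,[0,0,0],[0,0,0]],[0.4,[0,0,0],[0,0,0]],[0.4,[0,0,0],[0,0,0]]]' 25
python3 -c "
from h import *
look('w6'); to(618,-168.6,0,16.6)"
```

```text
t: 4.7
tcp_pos: [0.6174, -0.1685, -0.0008]
tool_rot: [0.598, 0.802, 0.0, 0.001]
force: [0.1, -0.4, 5.9]
finger_gap: 0.412
t 4.75 tcp [ 617.4 -168.5   -0.8] jaw ang 16.6 tilt 0.09 F [ 0.4 -0.3  5.6] gap 0.411 q6 -0.73
shift [-0.003  0.006 -0.008] turn z 0.0
```

View pics/w6.png

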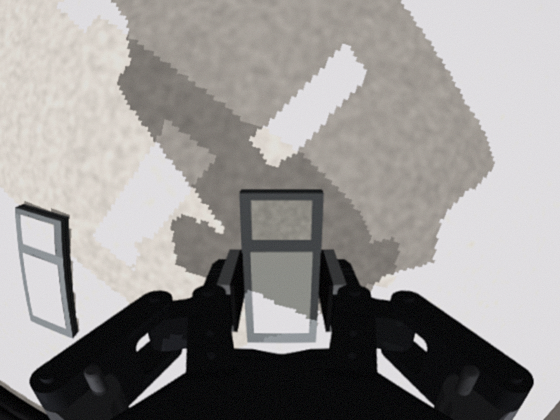

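```bash
python3 -m inch '[[0.4,[0,0,-0.1],[0,0,0]],[0.4,[0,0,-0.5],[0,0,0]],[0.4,[0,0,-1],[0,0,0]],[0.4,[0,0,-1],[0,0,0]]]'
python3 -m inch '[[0.4,[0.1,0,-0.3],[0,0,-0.0139]],[0.4,[0.1,0,-0.5],[0,0,-0.0139]],[0.4,[0.1,0,-0.5],[0,0,-0.0139]]]'
python3 - <<'E'
from h import *
p,d,ci,s=look('w7'); 
X=wcloud(ci,cv2.medianBlur(d,5)); M=R.from_quat(s["tool_rot"]).as_matrix(); T=(X-s["tcp_pos"])@M*1000
# points of the case top: tool z around -8
m=(abs(T[...,2]+8)<6)&(abs(T[...,1])<17)&(abs(T[...,0])<60)
t=T[m]; print(len(t),np.percentile(t,[0.5,50,99.5],axis=0).round(1))
k=t[abs(t[:,1])<14]
A=np.c_[k[:,:2],np.ones(len(k))]; print("plane",np.linalg.lstsq(A,k[:,2],rcond=None)[0].round(4))
to(534.9,53.9,150,21.6)
E
```

```text
t: 5.15
tcp_pos: [0.6213, -0.1701, 0.1054]
tool_rot: [0.598, 0.802, 0.001, 0.007]
force: [0.7, -0.1, 0.2]
finger_gap: 0.413
t: 5.45
tcp_pos: [0.6155, -0.1591, 0.1511]
tool_rot: [0.562, 0.827, 0.0, 0.003]
force: [0.3, 0.2, -0.4]
finger_gap: 0.41
11221 [[-41.  -16.8  -9.2]
 [  6.5  -0.1  -8.7]
 [ 38.8  16.8  -3.2]]
plane [ 5.3000e-03  2.3000e-03 -8.6759e+00]
t 5.5 tcp [ 614.5 -158.8  149.3] jaw ang 21.61 tilt 0.16 F [ 0.1 -0.2 -0.5] gap 0.41 q6 -0.81
shift [ 2.271  0.043 -0.011] turn z 0.0
```

View pics/w7.png

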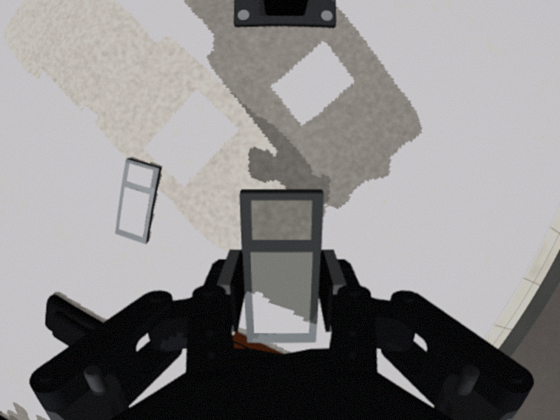

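```bash

python3 -m inch '[[0.4,[0.4,0.01,0],[0,0,0]],[0.4,[0.8,0.02,0],[0,0,0]],[0.4,[1,0.02,0],[0,0,0]]]' >/dev/null
python3 -m inch '[[0.4,[0.4,0.01,0],[0,0,0]],[0.4,[0.8,0.02,0],[0,0,0]],[0.4,[1,0.02,0],[0,0,0]]]' >/dev/null
python3 -m inch '[[0.4,[0.15,0,0],[0,0,0]],[0.4,[0.28,0.003,0.2],[0,0,0]],[0.4,[0.28,0.003,0.4],[0,0,0]],[0.4,[0.28,0.003,0.4],[0,0,0]],[0.4,[0.28,0.003,0.4],[0,0,0]]]'
python3 - <<'E'
from h import *
p,d,ci,s=look('w8'); to(534.5,54.8,110,21.6)
E
```

```text
t: 6.6
tcp_pos: [0.5342, 0.0544, 0.1078]
tool_rot: [0.562, 0.827, -0.0, -0.0]
force: [0.2, 0.2, -0.1]
finger_gap: 0.413
t 6.65 tcp [534.7  54.3 108.5] jaw ang 21.56 tilt 0.05 F [ 0.2  0.2 -0.4] gap 0.412 q6 -0.48
shift [ 0.005 -0.    -0.015] turn z -0.0001
```

View pics/w8.png

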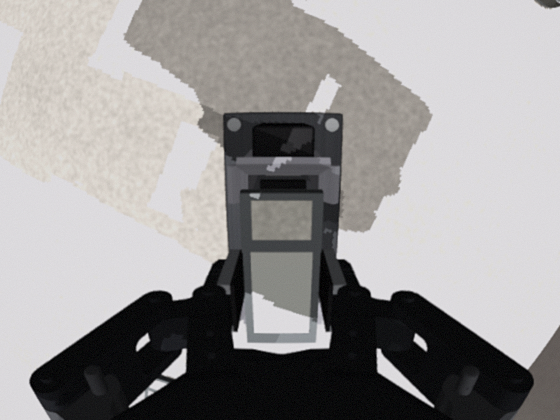

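```bash
python3 - <<'E'
from h import *
import pickle
p,d,ci,s=pickle.load(open("pics/w8.pkl","rb"))
g=cv2.cvtColor(p,cv2.COLOR_BGR2GRAY); M=R.from_quat(s["tool_rot"]).as_matrix()
c=[]
for u,v in [(234,124),(332,124)]:
    w=g[v-9:v+10,u-9:u+10].astype(float); w=np.clip(w-0.5*(w.max()+np.median(w)),0,None); vv,uu=np.mgrid[v-9:v+10,u-9:u+10]
    c.append([(w*uu).sum()/w.sum(),(w*vv).sum()/w.sum()])
P=onz(ci,c,0.0085,fray); T=(P-s["tcp_pos"])@M*1000; print(np.round(c,1),(P*1000).round(1)); print("screws in tool",T.round(1))
m_=T[:,:2].mean(0); dx=T[1,:2]-T[0,:2]; dx/=np.linalg.norm(dx); print("mid",m_,"ang",np.degrees(np.arctan2(dx[0],dx[1])))
X=wcloud(ci,cv2.medianBlur(d,5)); T=(X-s["tcp_pos"])@M*1000
m=((abs(T[...,2]+8.7)<2)&(abs(T[...,1])<22)&(abs(T[...,0])<60)).astype(np.uint8)
cs,_=cv2.findContours(m,0,1); cc=max(cs,key=cv2.contourArea)[:,0,:]
t=T[cc[:,1],cc[:,0]]
print("case x far",np.percentile(t[:,0],[2,98]))
f=t[t[:,0]>15]; print("case y edges ahead of fingers", np.sort(f[:,1])[[3,-4]])
far=(T[...,2]>15)&(T[...,2]<33)&(abs(T[...,1])<35)&(T[...,0]>35)&(T[...,0]<60); q=T[far]; print("channel",np.percentile(q,[1,50,99],axis=0).round(1))
E
```

```text
[[233.6 123.8]
 [331.6 124.2]] [[476.9 102.1   8.5]
 [544.6 128.6   8.5]]
screws in tool [[ 65.4 -35.6  99.4]
 [ 65.1  37.   99.3]]
mid [65.23823052  0.71618135] ang -0.22444853882600566
case x far [-41.2898508   38.84074659]
case y edges ahead of fingers [-18.48051336  17.37572669]
channel [[ 35.3 -28.   20.1]
 [ 44.3   0.5  22. ]
 [ 50.1  29.   28.5]]
```

```bash

python3 -m inch '[[0.4,[0.002,0.01,0.1],[0,0,0]],[0.4,[0.002,0.01,0.18],[0,0,0]],[0.4,[0.002,0.01,0.21],[0,0,0]],[0.4,[0.002,0.01,0.23],[0,0,0]],[0.4,[0.002,0.01,0.25],[0,0,0]]]'
python3 -c "
from h import *
look('w9'); to(534.5,54.8,69.3,21.6)"
```

```text
t: 7.15
tcp_pos: [0.5348, 0.0555, 0.0831]
tool_rot: [0.562, 0.827, 0.0, 0.0]
force: [-0.2, 0.0, -0.1]
finger_gap: 0.413
t 7.2 tcp [534.7  55.5  83. ] jaw ang 21.6 tilt 0.02 F [ 0.  -0.2 -1.5] gap 0.41 q6 -0.48
shift [-0.006 -0.004  0.137] turn z 0.0
```

View pics/w9.png

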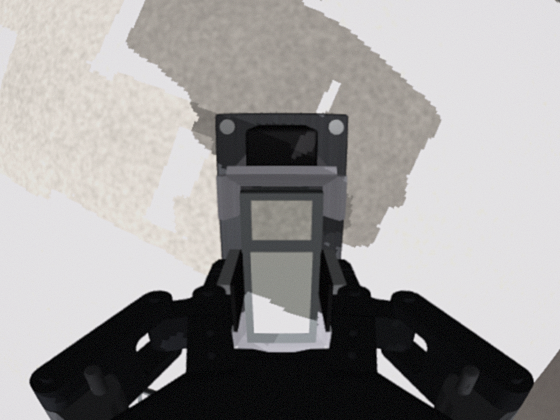

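Case sits centred between the cheeks (columns 241–322 inside 218–347). Go on slowly.

```bash

python3 -m inch '[[0.4,[0,0,0.02],[0,0,0]],[0.4,[0,0,0.04],[0,0,0]],[0.4,[0,0,0.06],[0,0,0]]]'
python3 -m inch '[[0.4,[0,0,0.015],[0,0,0]],[0.4,[0,0,0.03],[0,0,0]],[0.4,[0,0,0.045],[0,0,0]]]'
```

```text
t: 7.5
tcp_pos: [0.5348, 0.0555, 0.0773]
tool_rot: [0.562, 0.827, 0.0, 0.0]
force: [0.2, 0.0, -1.2]
finger_gap: 0.41
t: 7.8
tcp_pos: [0.5348, 0.0555, 0.0727]
tool_rot: [0.562, 0.827, 0.0, 0.0]
force: [0.0, -0.4, -0.9]
finger_gap: 0.409
```

```bash

python3 -m inch '[[0.4,[0,0,0.01],[0,0,0]],[0.4,[0,0,0.02],[0,0,0]],[0.4,[0,0,0.03],[0,0,0]]]'
python3 -m inch '[[0.4,[0,0,0.005],[0,0,0]],[0.4,[0,0,0.01],[0,0,0]]]'
```

```text
t: 8.1
tcp_pos: [0.5348, 0.0555, 0.0697]
tool_rot: [0.562, 0.827, -0.0, -0.0]
force: [-0.2, -0.3, -0.8]
finger_gap: 0.411
t: 8.3
tcp_pos: [0.5348, 0.0555, 0.0688]
tool_rot: [0.562, 0.827, -0.0, -0.0]
force: [0.3, -0.5, 0.5]
finger_gap: 0.411
```

```bash

python3 -m inch '[[0.4,[0,0,0.005],[0,0,0]],[0.4,[0,0,0.01],[0,0,0]]]'
python3 -c "
from h import *
look('w10')"
```

```text
t: 8.5
tcp_pos: [0.5349, 0.0555, 0.0684]
tool_rot: [0.562, 0.827, 0.0, 0.0]
force: [-2.0, -0.1, 8.6]
finger_gap: 0.415
```

View pics/w10.png

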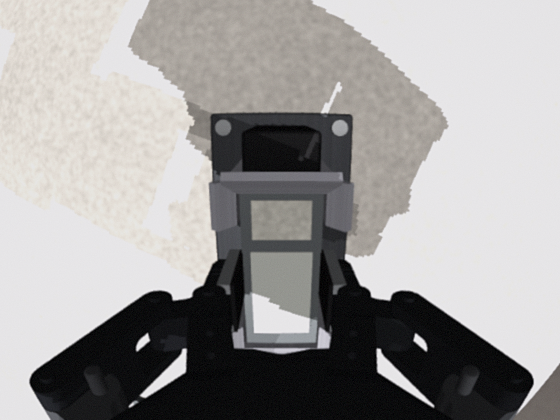

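```bash

python3 -m inch '[[0.2,[0,0,-0.008],[0,0,0]],[-0.1,[0,0,-0.008],[0,0,0]],[-0.1,[0,0,-0.008],[0,0,0]],[-0.1,[0,0,-0.2],[0,0,0]],[-0.1,[0,0,-0.6],[0,0,0]],[0.3,[0,0,-0.6],[0,0,0]],[0.8,[0,0,-0.6],[0,0,0]],[1,[0,0,-0.6],[0,0,0]],[1,[0,0,-0.6],[0,0,0]]]'
python3 -c "
from h import *
p,d,ci,s=look('w11'); p,d=snapshot('top'); np.savez('pics/top1.npz',p=p,d=d); P=cloud(camera_info('top'),d)
to(534.5,54.8,80,21.6)"
```

```text
t: 9.45
tcp_pos: [0.5337, 0.0556, 0.1266]
tool_rot: [0.562, 0.827, -0.001, -0.001]
force: [0.1, 0.4, 0.1]
finger_gap: 0.003
t 9.55 tcp [534.   55.5 126.7] jaw ang 21.6 tilt 0.13 F [-0.2  0.3 -0.6] gap 0.002 q6 -0.48
shift [-0.009  0.003  0.467] turn z -0.0
```

View pics/w11.png

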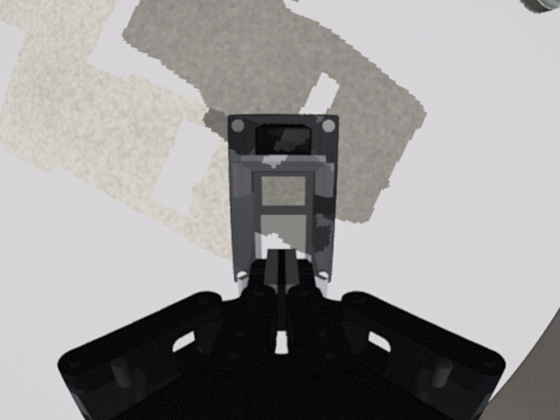

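```bash

python3 -m inch '[[1,[-0.015,0.007,0.2],[0,0,0]],[1,[-0.015,0.007,0.37],[0,0,0]],[1,[-0.015,0.007,0.42],[0,0,0]],[1,[-0.015,0.007,0.44],[0,0,0]],[1,[-0.015,0.007,0.45],[0,0,0]]]' 40
python3 -c "
from h import *
to(535.2,54.4,78,21.6)"
python3 -m inch '[[1,[0,0,0.01],[0,0,0]],[1,[0,0,0.02],[0,0,0]],[1,[0,0,0.03],[0,0,0]]]'
```

```text
t: 10.05
tcp_pos: [0.5361, 0.0544, 0.0828]
tool_rot: [0.562, 0.827, 0.0, 0.0]
force: [0.0, -0.8, -0.6]
finger_gap: -0.003
t 10.05 tcp [536.1  54.4  82.8] jaw ang 21.61 tilt 0.0 F [ 0.  -0.8 -0.6] gap -0.003 q6 -0.48
shift [ 0.004 -0.008  0.048] turn z 0.0
t: 10.35
tcp_pos: [0.5363, 0.0544, 0.0802]
tool_rot: [0.562, 0.827, 0.0, 0.0]
force: [1.0, -0.2, -0.6]
finger_gap: 0.0
```

```bash

python3 -m inch '[[1,[0.003,-0.008,0.01],[0,0,0]],[1,[0.003,-0.008,0.02],[0,0,0]]]'
python3 -m inch '[[1,[0,0,0.008],[0,0,0]],[1,[0,0,0.016],[0,0,0]]]'
python3 -m inch '[[1,[0,0,0.005],[0,0,0]],[1,[0,0,0.01],[0,0,0]]]'
```

```text
t: 10.55
tcp_pos: [0.535, 0.0544, 0.0779]
tool_rot: [0.562, 0.827, -0.0, -0.0]
force: [0.2, 0.1, -0.9]
finger_gap: -0.002
t: 10.75
tcp_pos: [0.5353, 0.0544, 0.0769]
tool_rot: [0.562, 0.827, 0.0, 0.0]
force: [-0.6, 0.4, 5.1]
finger_gap: 0.001
t: 10.95
tcp_pos: [0.5352, 0.0543, 0.0753]
tool_rot: [0.562, 0.827, 0.0, 0.0]
force: [-0.4, -0.5, 1.1]
finger_gap: -0.001
```

```bash

python3 -m inch '[[1,[0,0,0.01],[0,0,0]],[1,[0,0,0.02],[0,0,0]],[1,[0,0,0.03],[0,0,0]],[1,[0,0,0.04],[0,0,0]]]'
python3 -m inch '[[1,[0,0,0.01],[0,0,0]],[1,[0,0,0.02],[0,0,0]],[1,[0,0,0.03],[0,0,0]],[1,[0,0,0.04],[0,0,0]]]'
```

```text
t: 11.35
tcp_pos: [0.5355, 0.0541, 0.0716]
tool_rot: [0.562, 0.827, 0.0, 0.001]
force: [-1.0, -2.7, 7.7]
finger_gap: -0.001
t: 11.75
tcp_pos: [0.5363, 0.0535, 0.0684]
tool_rot: [0.562, 0.827, 0.0, 0.001]
force: [-0.5, -2.5, 5.0]
finger_gap: 0.0
```

```bash
cat > tilt.py <<'E'
from h import *
import sys
def tilt(name):
    p,d,ci,s=look(name)
    for n in ["scene","top"]:
        q,dd=snapshot(n); np.savez(f"pics/{name}_{n}.npz",p=q,d=dd)
        if n=="scene": cv2.imwrite(f"pics/{name}_s.png",cv2.resize(q[180:290,270:430],None,fx=4,fy=4,interpolation=cv2.INTER_CUBIC))
    X=wcloud(ci,cv2.medianBlur(d,3))*1000
    c=np.array([535.2,54.2]); a=np.radians(21.6); Rm=np.array([[np.cos(a),np.sin(a)],[-np.sin(a),np.cos(a)]])
    L=np.concatenate([(X[...,:2]-c)@Rm.T,X[...,2:]],2).reshape(-1,3)
    k=L[(abs(L[:,0])<15)&(L[:,1]>12)&(L[:,1]<36)&(L[:,2]>30)&(L[:,2]<95)]
    if len(k)>20:
        print(len(k),"z pct",np.percentile(k[:,2],[5,50,95]).round(1)); 
        kk=k[abs(k[:,2]-np.median(k[:,2]))<4]; print("plane",np.linalg.lstsq(np.c_[kk[:,:2],np.ones(len(kk))],kk[:,2],rcond=None)[0].round(4))
    print("t",sense()["t"])
tilt(sys.argv[1])
E
python3 tilt.py w12
```

```text
3128 z pct [69.6 72.3 74.4]
plane [ 0.      0.222  66.7308]
t 11.9
```

View pics/w12_s.png

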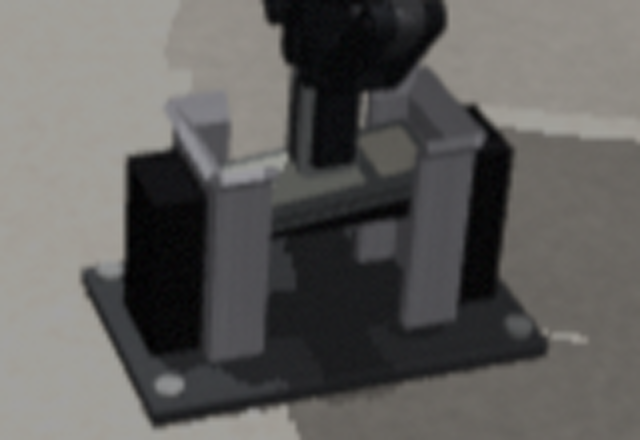

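View pics/w12.png

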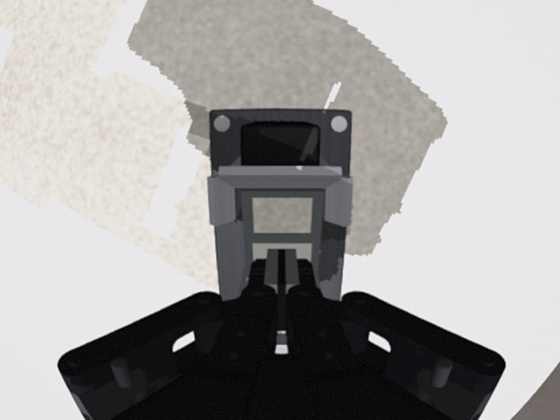

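```bash

python3 -m inch '[[1,[0,0,-0.1],[0,0,0]],[1,[0,0,-0.14],[0,0,0]],[1,[0.18,-0.01,-0.14],[0,0,0]],[1,[0.18,-0.01,-0.12],[0,0,0]],[1,[0.18,-0.01,-0.1],[0,0,0]]]'
python3 tilt.py w13
```

```text
t: 12.4
tcp_pos: [0.5268, 0.0716, 0.077]
tool_rot: [0.561, 0.828, -0.0, -0.0]
force: [-0.2, 0.2, 0.4]
finger_gap: 0.002
2202 z pct [68.3 69.6 93.3]
plane [1.90000e-03 9.69000e-02 6.63975e+01]
t 12.55
```

View pics/w13_s.png

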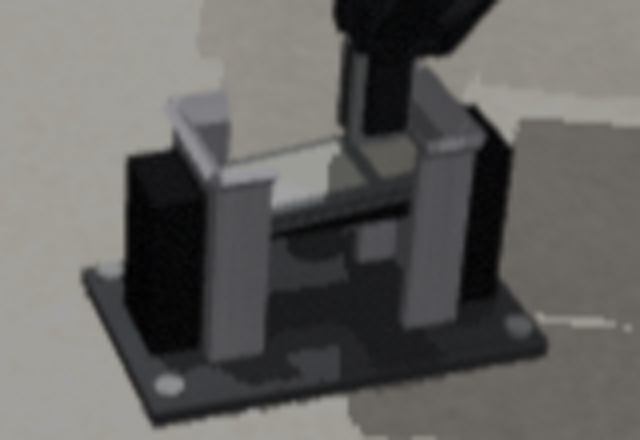

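```bash

python3 -m inch '[[1,[0,0,0.02],[0,0,0]],[1,[0,0,0.04],[0,0,0]],[1,[0,0,0.055],[0,0,0]],[1,[0,0,0.065],[0,0,0]]]'
python3 -m inch '[[1,[0,0,0.01],[0,0,0]],[1,[0,0,0.02],[0,0,0]]]'
python3 -m inch '[[1,[0,0,0.01],[0,0,0]],[1,[0,0,0.02],[0,0,0]]]'
```

```text
t: 12.95
tcp_pos: [0.5275, 0.0706, 0.0705]
tool_rot: [0.562, 0.827, -0.0, -0.0]
force: [0.2, 0.2, -0.1]
finger_gap: 0.001
t: 13.15
tcp_pos: [0.5276, 0.0707, 0.0686]
tool_rot: [0.562, 0.827, 0.0, 0.0]
force: [-0.8, -0.1, 0.7]
finger_gap: -0.0
t: 13.35
tcp_pos: [0.5276, 0.0708, 0.0667]
tool_rot: [0.562, 0.827, 0.0, -0.0]
force: [0.2, 1.2, 0.3]
finger_gap: 0.003
```

```bash
python3 tilt.py w14
```

```text
2778 z pct [66.3 72.7 93. ]
plane [ 1.44000e-02 -2.60800e-01  8.13297e+01]
t 13.5
```

View pics/w14_s.png

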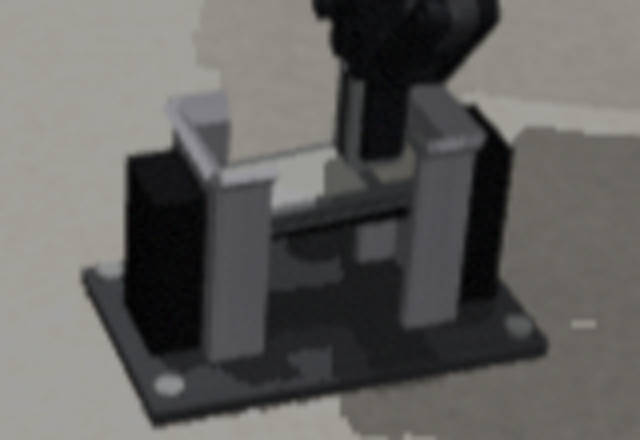

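```bash

python3 -m inch '[[1,[0,0,-0.08],[0,0,0]],[1,[-0.18,0.002,-0.08],[0,0,0]],[1,[-0.18,0.002,-0.08],[0,0,0]]]'
python3 - <<'E'
from h import *
to(535.2,54.4,67,21.6)
E
python3 tilt.py w15
```

```text
t: 13.8
tcp_pos: [0.5361, 0.0529, 0.0756]
tool_rot: [0.563, 0.827, 0.001, 0.002]
force: [-0.2, 0.3, 0.2]
finger_gap: 0.001
t 13.8 tcp [536.1  52.9  75.6] jaw ang 21.53 tilt 0.19 F [-0.2  0.3  0.2] gap 0.001 q6 -0.48
shift [ 0.018 -0.003  0.086] turn z -0.0002
2850 z pct [65.4 66.4 67.1]
plane [4.00000e-03 6.90000e-02 6.46385e+01]
t 13.95
```

View pics/w15_s.png

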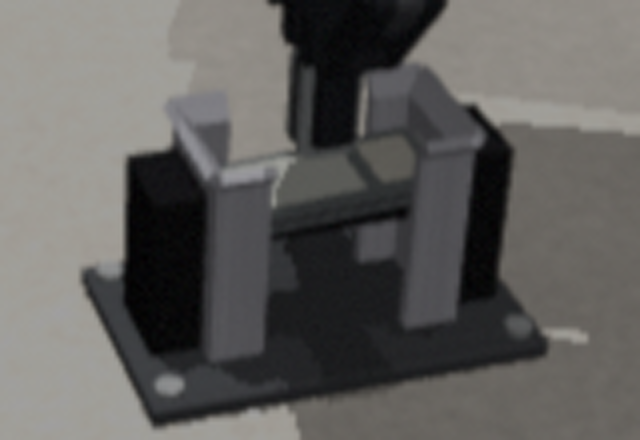

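```bash

python3 -m inch '[[1,[0.07,-0.003,0.03],[0,0,0]],[1,[0.07,-0.003,0.06],[0,0,0]],[1,[0.07,-0.003,0.08],[0,0,0]]]'
python3 -m inch '[[1,[0,0,0.01],[0,0,0]],[1,[0,0,0.02],[0,0,0]],[1,[0,0,0.03],[0,0,0]]]'
python3 -m inch '[[1,[0,0,0.01],[0,0,0]],[1,[0,0,0.02],[0,0,0]]]'
```

```text
t: 14.25
tcp_pos: [0.5308, 0.0611, 0.0662]
tool_rot: [0.562, 0.827, -0.0, -0.001]
force: [-0.1, 0.7, 0.2]
finger_gap: -0.0
t: 14.55
tcp_pos: [0.5316, 0.0604, 0.0636]
tool_rot: [0.562, 0.827, 0.0, 0.0]
force: [-0.6, -0.3, 0.2]
finger_gap: 0.001
t: 14.75
tcp_pos: [0.5318, 0.0603, 0.062]
tool_rot: [0.562, 0.827, 0.0, 0.0]
force: [-1.5, 0.1, 6.2]
finger_gap: -0.001
```

```bash
python3 tilt.py w16
```

```text
4461 z pct [61.4 62.  91.1]
plane [1.50000e-03 1.00000e-04 6.18052e+01]
t 14.9
```

View pics/w16_s.png

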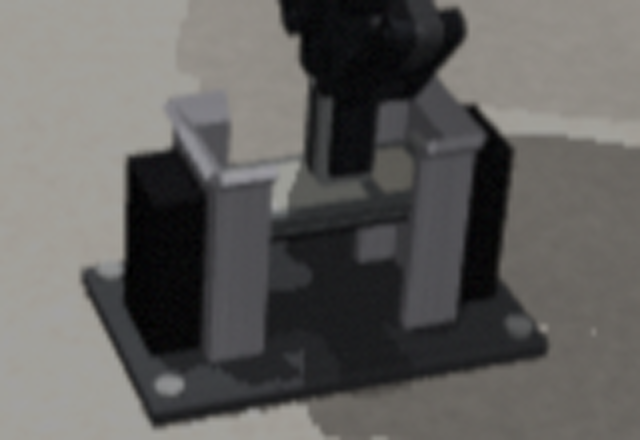

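```bash

python3 -m inch '[[1,[0,0,-0.08],[0,0,0]],[1,[-0.06,0,-0.08],[0,0,0]],[1,[-0.06,0,-0.05],[0,0,0]],[1,[-0.06,0,-0.03],[0,0,0]],[1,[-0.06,0,-0.01],[0,0,0]],[1,[-0.06,0,0.0],[0,0,0]]]'
python3 tilt.py w17
```

```text
t: 15.5
tcp_pos: [0.5335, 0.0549, 0.0617]
tool_rot: [0.562, 0.827, -0.0, -0.0]
force: [-1.4, -0.1, 8.9]
finger_gap: -0.004
4098 z pct [61.2 61.7 90.2]
plane [2.9000e-03 5.8000e-03 6.1433e+01]
t 15.65
```

Level at 61.5 with 9 N; keep pressing in small steps.

```bash

python3 -m inch '[[1,[0,0,0.01],[0,0,0]],[1,[0,0,0.02],[0,0,0]]]'
python3 -m inch '[[1,[0,0,0.01],[0,0,0]],[1,[0,0,0.02],[0,0,0]]]'
python3 -m inch '[[1,[0,0,0.01],[0,0,0]],[1,[0,0,0.02],[0,0,0]]]'
```

```text
t: 15.85
tcp_pos: [0.5335, 0.0549, 0.0605]
tool_rot: [0.562, 0.827, -0.0, -0.0]
force: [-2.4, -0.5, 11.7]
finger_gap: 0.001
t: 16.05
tcp_pos: [0.5335, 0.0548, 0.0588]
tool_rot: [0.562, 0.827, -0.0, 0.0]
force: [-2.7, -0.7, 12.7]
finger_gap: 0.001
t: 16.25
tcp_pos: [0.5335, 0.0549, 0.057]
tool_rot: [0.562, 0.827, -0.0, 0.0]
force: [-3.3, -0.0, 15.1]
finger_gap: -0.005
```

```bash
python3 tilt.py w18
```

```text
4080 z pct [56.5 57.  90. ]
plane [2.10000e-03 9.30000e-03 5.66919e+01]
t 16.4
```

```bash

python3 -m inch '[[1,[0,0,0.01],[0,0,0]],[1,[0,0,0.02],[0,0,0]]]'
python3 -m inch '[[1,[0,0,0.01],[0,0,0]],[1,[0,0,0.02],[0,0,0]]]'
python3 -m inch '[[1,[0,0,0.01],[0,0,0]],[1,[0,0,0.02],[0,0,0]]]'
```

```text
t: 16.6
tcp_pos: [0.5335, 0.0549, 0.0544]
tool_rot: [0.562, 0.827, -0.0, 0.0]
force: [-1.7, -0.8, 6.8]
finger_gap: 0.001
t: 16.8
tcp_pos: [0.5335, 0.0549, 0.0522]
tool_rot: [0.562, 0.827, -0.0, -0.0]
force: [-1.6, -0.4, 6.7]
finger_gap: -0.004
t: 17.0
tcp_pos: [0.5335, 0.0549, 0.0502]
tool_rot: [0.562, 0.827, -0.0, -0.0]
force: [-1.4, -0.9, 7.8]
finger_gap: -0.004
```

```bash
python3 tilt.py w19
```

```text
4140 z pct [49.7 50.3 92.7]
plane [4.80000e-03 6.00000e-03 4.99617e+01]
t 17.15
```

```bash

python3 -m inch '[[1,[0,0,0.01],[0,0,0]],[1,[0,0,0.02],[0,0,0]]]'
python3 -m inch '[[1,[0,0,0.01],[0,0,0]],[1,[0,0,0.02],[0,0,0]]]'
python3 -m inch '[[1,[0,0,0.01],[0,0,0]],[1,[0,0,0.02],[0,0,0]]]'
```

```text
t: 17.35
tcp_pos: [0.5335, 0.0549, 0.0482]
tool_rot: [0.562, 0.827, -0.0, -0.0]
force: [-0.8, 0.4, 7.9]
finger_gap: 0.0
t: 17.55
tcp_pos: [0.5335, 0.0549, 0.0461]
tool_rot: [0.562, 0.827, -0.0, -0.0]
force: [-1.8, -0.6, 5.5]
finger_gap: 0.001
t: 17.75
tcp_pos: [0.5335, 0.0549, 0.0439]
tool_rot: [0.562, 0.827, -0.0, -0.0]
force: [-0.2, -0.3, 5.9]
finger_gap: 0.002
```

```bash
python3 tilt.py w20
```

```text
4615 z pct [43.3 47.9 93.2]
plane [-1.93000e-02 -2.92800e-01  5.14216e+01]
t 17.9
```

View pics/w20_s.png

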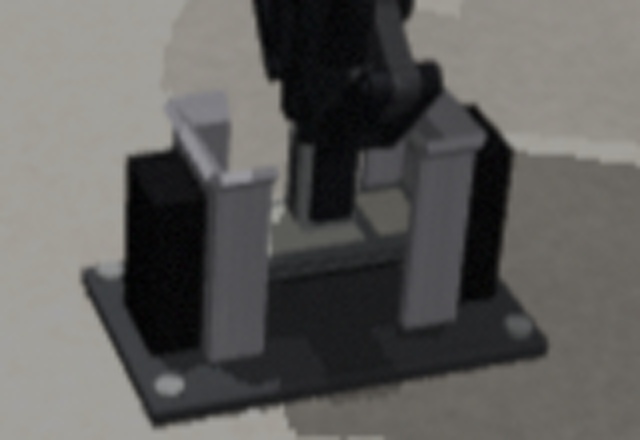

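View pics/w20.png

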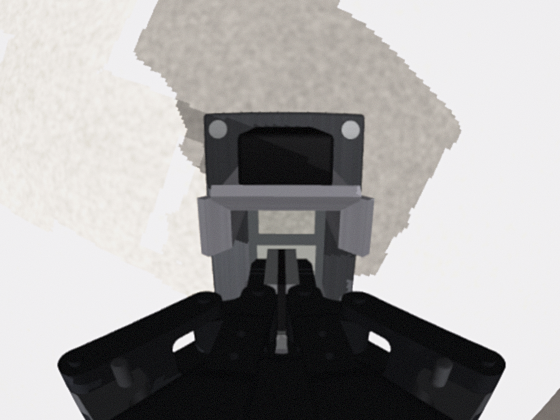

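```bash

python3 -m inch '[[1,[0,0,0.01],[0,0,0]],[1,[0,0,0.015],[0,0,0]]]'
python3 -m inch '[[1,[0,0,-0.03],[0,0,0]],[1,[0,0,-0.08],[0,0,0]],[1,[0,0,-0.3],[0,0,0]],[1,[0,0,-0.8],[0,0,0]],[1,[0,0,-1],[0,0,0]]]'
python3 tilt.py w21
```

```text
t: 18.1
tcp_pos: [0.5336, 0.0549, 0.0423]
tool_rot: [0.562, 0.827, -0.0, -0.0]
force: [-1.3, -0.3, 5.1]
finger_gap: -0.002
t: 18.6
tcp_pos: [0.5356, 0.0549, 0.1453]
tool_rot: [0.562, 0.827, 0.001, 0.002]
force: [1.3, -0.0, 1.1]
finger_gap: 0.0
1146 z pct [46.  46.5 47. ]
plane [1.00000e-03 1.58000e-02 4.61005e+01]
t 18.75
```

View pics/w21_s.png

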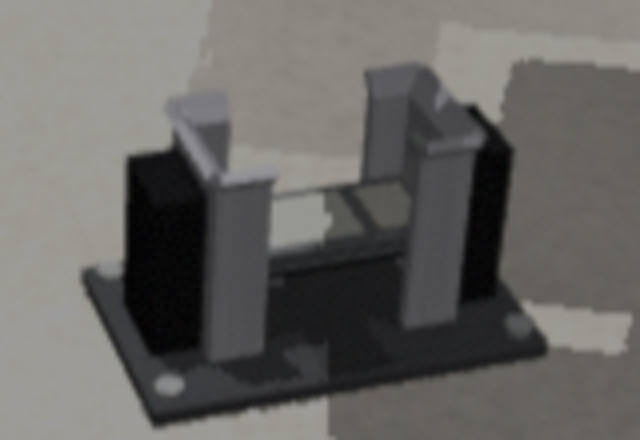

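```bash
python3 -c "
from h import *
to(486,-217.5,105,4.3)"
```

```text
t 18.75 tcp [534.8  54.9 143.7] jaw ang 21.61 tilt 0.23 F [-0.7 -0.1 -0.3] gap 0.001 q6 -0.48
shift [-2.352 -1.458  0.386] turn z 0.0481
```

```bash

python3 -m inch '[[0.5,[-0.42,-0.28,0],[0,0,0]],[-0.3,[-0.84,-0.55,0],[0,0,0]],[-0.3,[-1,-0.66,0],[0,0,0]]]' 20 >/dev/null
python3 -m inch '[[-0.3,[-0.42,-0.25,0],[0,0,0.048]],[-0.3,[-0.84,-0.55,0],[0,0,0.048]],[-0.3,[-1,-0.66,0],[0,0,0.048]],[-0.3,[-1,-0.66,0],[0,0,0.048]],[-0.3,[-1,-0.66,0],[0,0,0.048]]]'
python3 -c "
from h import *
look('x1');to(486,-217.5,55,4.3)"
```

```text
t: 19.55
tcp_pos: [0.4836, -0.1792, 0.1409]
tool_rot: [0.68, 0.733, -0.0, -0.002]
force: [-0.5, 0.2, 0.1]
finger_gap: 0.646
t 19.6 tcp [ 483.8 -178.5  141.1] jaw ang 4.33 tilt 0.18 F [-0.1  0.8 -0.4] gap 0.653 q6 -0.65
shift [-0.392 -0.005  0.86 ] turn z 0.0001
```

View pics/x1.png

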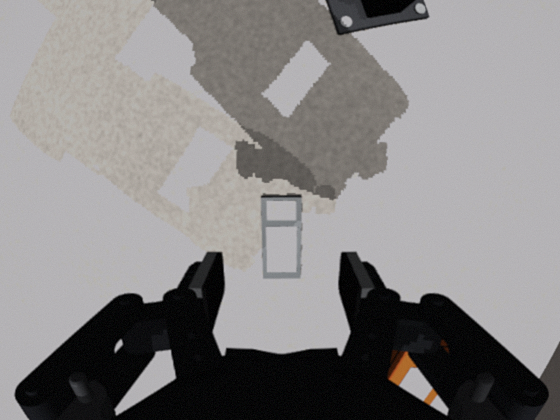

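```bash
python3 -c "
from h import *
import pickle
p,d,ci,s=pickle.load(open('pics/x1.pkl','rb'))
r=case(ci,d,(240,180,320,295)); to(r[0][0],r[0][1],50,r[2] if r[2]<45 else r[2]-90)"
```

```text
case [ 485.8 -217.9] [36.2 80.8] 4.36
t 19.6 tcp [ 483.8 -178.5  141.1] jaw ang 4.33 tilt 0.18 F [-0.1  0.8 -0.4] gap 0.653 q6 -0.65
shift [-0.396 -0.007  0.91 ] turn z -0.0001
```

```bash
python3 -m inch '[[-0.2,[-0.2,0,0.3],[0,0,0]],[-0.1,[-0.404,0,0.75],[0,0,0]],[-0.05,[-0.404,0,0.91],[0,0,0]],[-0.05,[-0.404,0,0.91],[0,0,0]],[-0.05,[-0.404,0,0.91],[0,0,0]],[-0.05,[-0.404,0,0.91],[0,0,0]]]'
python3 -c "
from h import *
p,d,ci,s=look('x2');to(485.9,-218.5,-1.3,4.35); case(ci,d,(232,150,330,310))"
```

```text
t: 20.2
tcp_pos: [0.4884, -0.2192, 0.0523]
tool_rot: [0.679, 0.734, 0.0, 0.001]
force: [-0.4, 0.1, 0.2]
finger_gap: 0.527
t 20.25 tcp [ 488.5 -219.5   52.5] jaw ang 4.41 tilt 0.13 F [0.3 1.1 0.9] gap 0.526 q6 -0.71
shift [ 0.013 -0.027  0.538] turn z 0.0002
case [ 485.6 -217.9] [36.2 80.6] 4.18
```

View pics/x2.png

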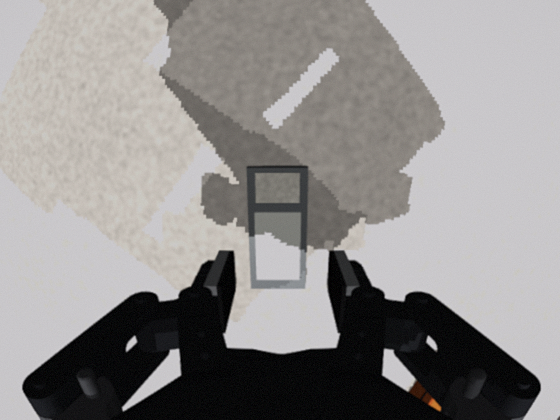

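```bash
python3 -m inch '[[-0.1,[0.01,-0.025,0.25],[0,0,0]],[-0.1,[0.01,-0.025,0.42],[0,0,0]],[-0.1,[0.01,-0.025,0.5],[0,0,0]],[-0.05,[0.01,-0.025,0.53],[0,0,0]],[-0.05,[0.01,-0.025,0.53],[0,0,0]]]'
python3 -c "
from h import *
p,d,ci,s=look('x3');to(485.9,-218.5,-1.3,4.35)"
```

```text
t: 20.75
tcp_pos: [0.4855, -0.2193, -0.0013]
tool_rot: [0.68, 0.733, 0.0, 0.0]
force: [0.3, -0.2, 0.1]
finger_gap: 0.522
t 20.8 tcp [ 485.6 -219.4   -1.1] jaw ang 4.34 tilt 0.08 F [-1.   0.2  0.3] gap 0.527 q6 -0.71
shift [0.008 0.003 0.002] turn z -0.0
```

View pics/x3.png

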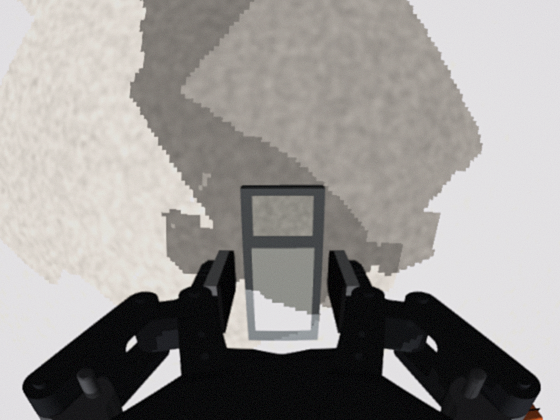

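```bash
python3 -m inch '[[0.3,[0,0,0],[0,0,0]],[0.4,[0,0,0],[0,0,0]],[0.4,[0,0,0],[0,0,0]],[0.4,[0,0,0],[0,0,0]],[0.4,[0,0,-0.1],[0,0,0]],[0.4,[0,0,-0.5],[0,0,0]],[0.4,[0,0,-1],[0,0,0]]]' 25
python3 -m inch '[[0.4,[0.4,0.2,-0.4],[0,0,-0.048]],[0.4,[0.8,0.4,-0.5],[0,0,-0.048]],[0.4,[1,0.5,-0.5],[0,0,-0.048]],[0.4,[1,0.5,-0.5],[0,0,-0.048]],[0.4,[1,0.5,-0.5],[0,0,-0.048]]]'
python3 -c "
from h import *
p,d,ci,s=look('x4');to(534.5,54.8,150,21.6)
X=wcloud(ci,cv2.medianBlur(d,5)); M=R.from_quat(s['tool_rot']).as_matrix(); T=(X-s['tcp_pos'])@M*1000
m=((abs(T[...,2]+8.7)<3)&(abs(T[...,1])<22)&(abs(T[...,0])<60)).astype(np.uint8)
cs,_=cv2.findContours(m,0,1); cc=max(cs,key=cv2.contourArea)[:,0,:]
t=T[cc[:,1],cc[:,0]]; print(np.percentile(t[:,0],[2,98])); f=t[t[:,0]>15]; print(np.sort(f[:,1])[[3,-4]])
k=T[m>0]; k=k[abs(k[:,1])<14]; print(np.linalg.lstsq(np.c_[k[:,:2],np.ones(len(k))],k[:,2],rcond=None)[0].round(4))
"
```

```text
t: 21.5
tcp_pos: [0.4836, -0.2182, 0.0979]
tool_rot: [0.68, 0.733, -0.0, -0.003]
force: [0.4, -0.1, -0.9]
finger_gap: 0.408
t: 22.0
tcp_pos: [0.5272, -0.1152, 0.1486]
tool_rot: [0.561, 0.828, -0.0, 0.0]
force: [0.1, -0.3, 0.6]
finger_gap: 0.413
t 22.05 tcp [ 527.  -115.9  148.2] jaw ang 21.62 tilt 0.04 F [ 0.6 -0.4  0.4] gap 0.408 q6 -0.8
shift [ 1.559  0.699 -0.018] turn z 0.0001
[-38.50289798  41.29005517]
[-18.51130497  17.43517178]
[ 1.4000e-03  2.1000e-03 -8.7358e+00]
```

View pics/x4.png

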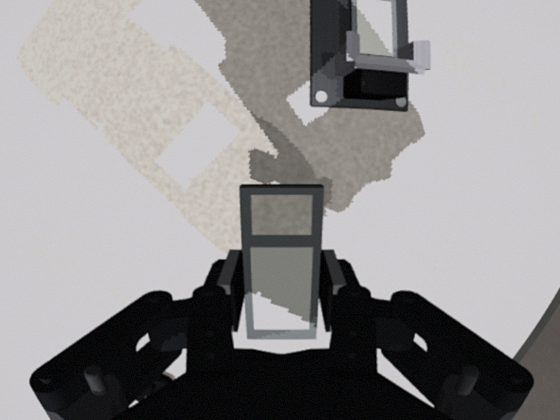

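```bash
python3 -m inch '[[0.4,[0.4,0.18,0],[0,0,0]],[0.4,[0.8,0.36,0],[0,0,0]],[0.4,[1,0.45,0],[0,0,0]]]' >/dev/null
python3 -m inch '[[0.4,[0.35,0.15,0],[0,0,0]],[0.4,[0.54,0.25,0.15],[0,0,0]],[0.4,[0.54,0.255,0.4],[0,0,0]],[0.4,[0.54,0.255,0.4],[0,0,0]],[0.4,[0.54,0.255,0.4],[0,0,0]]]'
python3 -c "
from h import *
to(535.5,53.6,83,21.6)"
```

```text
t: 22.85
tcp_pos: [0.5358, 0.0523, 0.1077]
tool_rot: [0.563, 0.827, -0.001, -0.001]
force: [0.5, -0.1, -0.3]
finger_gap: 0.412
t 22.85 tcp [535.8  52.3 107.7] jaw ang 21.5 tilt 0.13 F [ 0.5 -0.1 -0.3] gap 0.412 q6 -0.49
shift [0.013 0.003 0.247] turn z -0.0003
```

```bash
python3 -m inch '[[0.4,[0.011,0.002,0.1],[0,0,0]],[0.4,[0.011,0.002,0.16],[0,0,0]],[0.4,[0.011,0.002,0.2],[0,0,0]],[0.4,[0.011,0.002,0.23],[0,0,0]],[0.4,[0.011,0.002,0.25],[0,0,0]]]'
python3 -c "
from h import *
p,d,ci,s=look('x5'); to(535.5,53.6,83,21.6)
X=wcloud(ci,cv2.medianBlur(d,3)); M=R.from_quat(s['tool_rot']).as_matrix(); T=(X-s['tcp_pos'])@M*1000
"
```

```text
t: 23.35
tcp_pos: [0.536, 0.0545, 0.083]
tool_rot: [0.562, 0.827, -0.0, -0.0]
force: [0.2, 0.1, 0.7]
finger_gap: 0.413
t 23.4 tcp [535.9  54.5  82.9] jaw ang 21.6 tilt 0.02 F [-0.2  0.  -0.3] gap 0.412 q6 -0.48
shift [-0.007 -0.007 -0.001] turn z 0.0
```

View pics/x5.png

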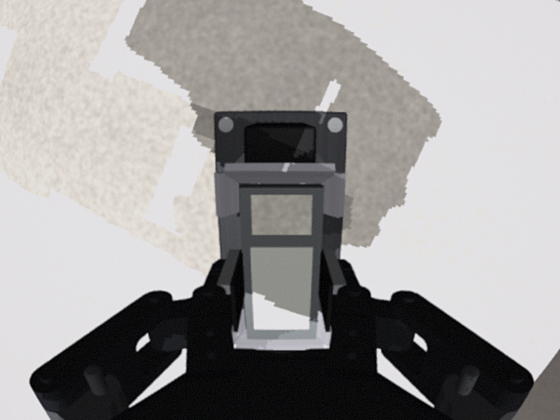

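```bash
python3 -m inch '[[0.4,[-0.006,-0.006,0.02],[0,0,0]],[0.4,[-0.006,-0.006,0.04],[0,0,0]],[0.4,[-0.006,-0.006,0.06],[0,0,0]],[0.4,[-0.006,-0.006,0.08],[0,0,0]],[0.4,[-0.006,-0.006,0.1],[0,0,0]]]'
python3 -m inch '[[0.4,[0,0,0.01],[0,0,0]],[0.4,[0,0,0.02],[0,0,0]],[0.4,[0,0,0.03],[0,0,0]]]'
python3 -m inch '[[0.4,[0,0,0.005],[0,0,0]],[0.4,[0,0,0.01],[0,0,0]]]'
```

```text
t: 23.9
tcp_pos: [0.5357, 0.0538, 0.0731]
tool_rot: [0.562, 0.827, 0.0, 0.0]
force: [-0.5, -1.3, -1.3]
finger_gap: 0.414
t: 24.2
tcp_pos: [0.5357, 0.0538, 0.0701]
tool_rot: [0.562, 0.827, 0.0, 0.0]
force: [1.2, 0.1, 0.5]
finger_gap: 0.411
t: 24.4
tcp_pos: [0.5357, 0.0538, 0.0692]
tool_rot: [0.562, 0.827, 0.0, 0.0]
force: [1.1, -0.4, -1.1]
finger_gap: 0.409
```

```bash
python3 -m inch '[[0.4,[0,0,0.005],[0,0,0]],[0.4,[0,0,0.01],[0,0,0]]]' 30
python3 -m inch '[[0.4,[0,0,0.01],[0,0,0]],[0.4,[0,0,0.015],[0,0,0]]]'
```

```text
t: 24.6
tcp_pos: [0.5358, 0.0538, 0.0685]
tool_rot: [0.562, 0.827, 0.0, 0.0]
force: [-0.2, -0.2, 4.8]
finger_gap: 0.41
t: 24.8
tcp_pos: [0.5359, 0.0538, 0.0677]
tool_rot: [0.562, 0.827, 0.0, 0.0]
force: [-2.6, -0.3, 10.1]
finger_gap: 0.41
```

```bash
python3 -m inch '[[0.4,[0,0,0.005],[0,0,0]],[0.4,[0,0,0.01],[0,0,0]]]'
python3 tilt.py x6
```

```text
t: 25.0
tcp_pos: [0.5361, 0.0536, 0.0668]
tool_rot: [0.562, 0.827, 0.0, 0.001]
force: [-1.7, -1.2, 7.9]
finger_gap: 0.407
3591 z pct [76.  76.8 77.4]
plane [9.00000e-04 5.06000e-02 7.55458e+01]
t 25.15
```

View pics/x6_s.png

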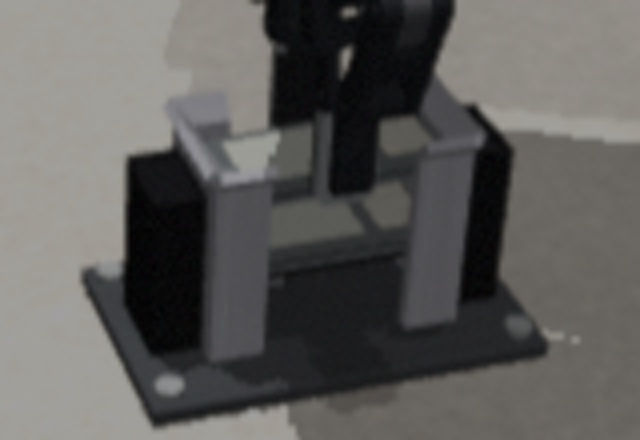

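```bash
python3 -m inch '[[0.2,[0,0,0],[0,0,0]],[-0.1,[0,0,0],[0,0,0]],[-0.1,[0,0,-0.02],[0,0,0]],[-0.1,[0,0,-0.2],[0,0,0]],[0.3,[0.1,0,-0.3],[0,0,0]],[0.8,[0.15,0,-0.3],[0,0,0]],[1,[0.15,0,-0.3],[0,0,0]],[1,[0.15,0,-0.25],[0,0,0]],[1,[0.15,0,-0.2],[0,0,0]]]' 40
python3 tilt.py x7; python3 -c "
from h import *
to(535,54.9,75,21.6)"
```

```text
t: 26.05
tcp_pos: [0.5299, 0.0678, 0.0849]
tool_rot: [0.562, 0.827, -0.0, -0.0]
force: [-0.8, -1.0, 1.5]
finger_gap: -0.002
2276 z pct [76.6 77.4 92.8]
plane [-2.60000e-03  4.55000e-02  7.60777e+01]
t 26.2
t 26.2 tcp [529.6  67.6  84.7] jaw ang 21.59 tilt 0.12 F [-0.4 -0.3 -0.1] gap 0.001 q6 -0.46
shift [-0.138  0.003  0.097] turn z -0.0
```

View pics/x7_s.png

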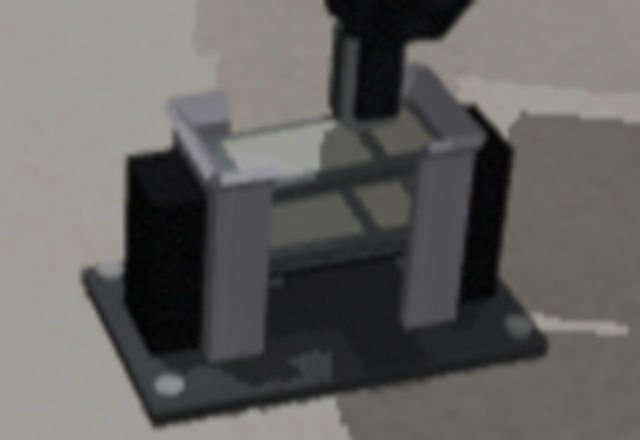

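```bash
python3 -m inch '[[1,[0,0,0.03],[0,0,0]],[1,[0,0,0.06],[0,0,0]],[1,[0,0,0.075],[0,0,0]]]'
python3 -m inch '[[1,[0,0,0.01],[0,0,0]],[1,[0,0,0.02],[0,0,0]]]'
python3 -m inch '[[1,[0,0,0.01],[0,0,0]],[1,[0,0,0.02],[0,0,0]]]'
```

```text
t: 26.5
tcp_pos: [0.53, 0.0677, 0.0778]
tool_rot: [0.562, 0.827, -0.0, -0.0]
force: [-0.1, 0.4, 0.4]
finger_gap: -0.003
t: 26.7
tcp_pos: [0.5302, 0.0675, 0.0763]
tool_rot: [0.562, 0.827, -0.0, 0.0]
force: [-0.4, -1.1, 2.5]
finger_gap: 0.0
t: 26.9
tcp_pos: [0.5304, 0.0677, 0.0743]
tool_rot: [0.562, 0.827, 0.0, 0.0]
force: [0.2, 0.5, -1.3]
finger_gap: -0.004
```

```bash
python3 tilt.py x8
```

```text
2660 z pct [71.9 76.  93.2]
plane [2.20000e-03 2.55400e-01 6.76157e+01]
t 27.05
```

View pics/x8_s.png

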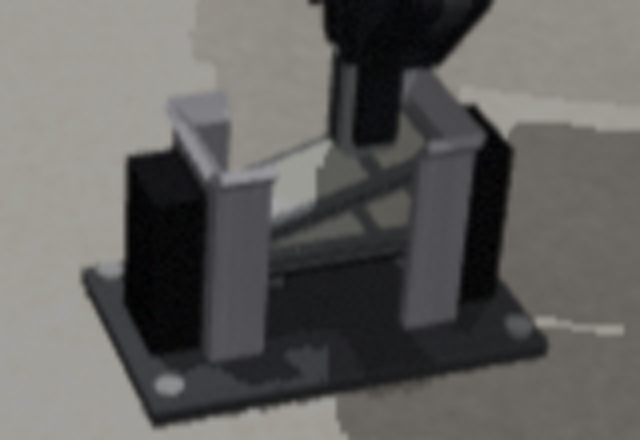

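```bash
python3 -m inch '[[1,[0,0,-0.05],[0,0,0]],[1,[0.08,-0.008,-0.05],[0,0,0]],[1,[0.08,-0.008,-0.03],[0,0,0]],[1,[0.08,-0.008,-0.01],[0,0,0]]]'
python3 -m inch '[[1,[0,0,0.01],[0,0,0]],[1,[0,0,0.02],[0,0,0]]]'
python3 -m inch '[[1,[0,0,0.01],[0,0,0]],[1,[0,0,0.02],[0,0,0]]]'
```

```text
t: 27.45
tcp_pos: [0.5263, 0.0753, 0.0752]
tool_rot: [0.562, 0.827, 0.0, -0.0]
force: [0.1, 0.6, 3.8]
finger_gap: -0.0
t: 27.65
tcp_pos: [0.5267, 0.0752, 0.0736]
tool_rot: [0.562, 0.827, 0.0, 0.0]
force: [-0.6, 1.2, 3.2]
finger_gap: 0.0
t: 27.85
tcp_pos: [0.5265, 0.0749, 0.0711]
tool_rot: [0.562, 0.827, -0.0, -0.0]
force: [-1.5, 1.2, 2.1]
finger_gap: -0.001
```

```bash
python3 tilt.py x9
```

```text
1927 z pct [70.3 79.7 93.7]
plane [ 1.48000e-02 -2.36600e-01  8.75682e+01]
t 28.0
```

View pics/x9_s.png

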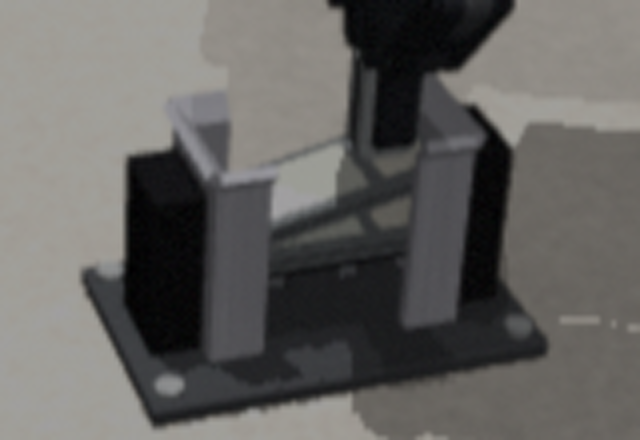

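```bash

python3 -m inch '[[1,[0,0,0.01],[0,0,0]],[1,[0,0,0.02],[0,0,0]]]'
python3 -m inch '[[1,[0,0,0.01],[0,0,0]],[1,[0,0,0.02],[0,0,0]]]'
python3 -m inch '[[1,[0,0,0.01],[0,0,0]],[1,[0,0,0.02],[0,0,0]]]'
```

```text
t: 28.2
tcp_pos: [0.5264, 0.0749, 0.0691]
tool_rot: [0.562, 0.827, -0.0, -0.0]
force: [0.2, 0.5, 2.3]
finger_gap: 0.001
t: 28.4
tcp_pos: [0.5264, 0.075, 0.0672]
tool_rot: [0.562, 0.827, -0.0, -0.0]
force: [-0.1, 1.5, 2.3]
finger_gap: -0.003
t: 28.6
tcp_pos: [0.5264, 0.075, 0.0651]
tool_rot: [0.562, 0.827, -0.0, -0.0]
force: [-1.0, 0.9, 1.3]
finger_gap: -0.005
```

```bash
python3 tilt.py x10
```

```text
2260 z pct [64.7 79.2 93.7]
plane [-1.9000e-03  1.2220e-01  7.5474e+01]
t 28.75
```

View pics/x10_s.png

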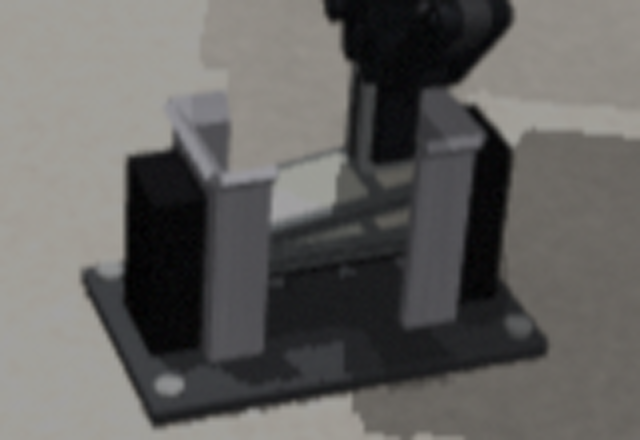

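```bash

python3 -m inch '[[1,[0,0,0.01],[0,0,0]],[1,[0,0,0.02],[0,0,0]],[1,[0,0,0.03],[0,0,0]]]'
python3 tilt.py x11
```

```text
t: 29.05
tcp_pos: [0.5265, 0.075, 0.0624]
tool_rot: [0.562, 0.827, 0.0, -0.0]
force: [-1.2, 1.3, 9.2]
finger_gap: -0.0
2205 z pct [62.2 78.6 92.7]
plane [-1.69000e-02  6.29000e-02  7.67769e+01]
t 29.2
```

View pics/x11_s.png

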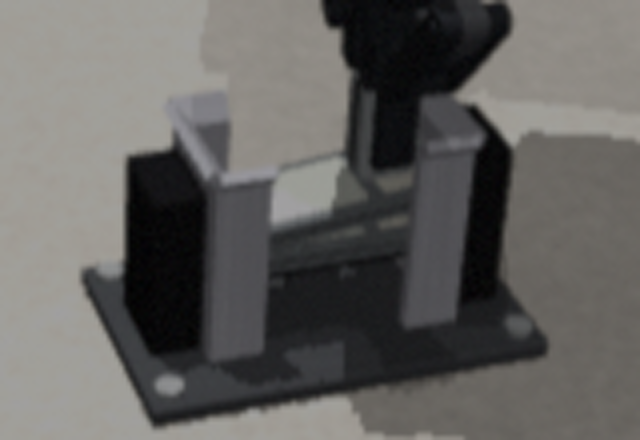

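```bash

python3 -m inch '[[1,[0,0,-0.05],[0,0,0]],[1,[-0.2,0.01,-0.05],[0,0,0]],[1,[-0.2,0.01,-0.05],[0,0,0]]]'
python3 tilt.py x12;python3 -c "
from h import *
to(534.8,55.2,62,21.6)"
```

```text
t: 29.5
tcp_pos: [0.5367, 0.0552, 0.0675]
tool_rot: [0.563, 0.827, 0.001, 0.002]
force: [-0.4, 0.7, -0.1]
finger_gap: 0.003
2889 z pct [60.4 62.  63.2]
plane [5.00000e-04 1.25800e-01 5.88119e+01]
t 29.65
t 29.65 tcp [534.4  56.8  67.1] jaw ang 21.58 tilt 0.04 F [-0.5 -0.9  0.6] gap -0.001 q6 -0.48
shift [-0.016 -0.002  0.051] turn z -0.0001
```

View pics/x12_s.png

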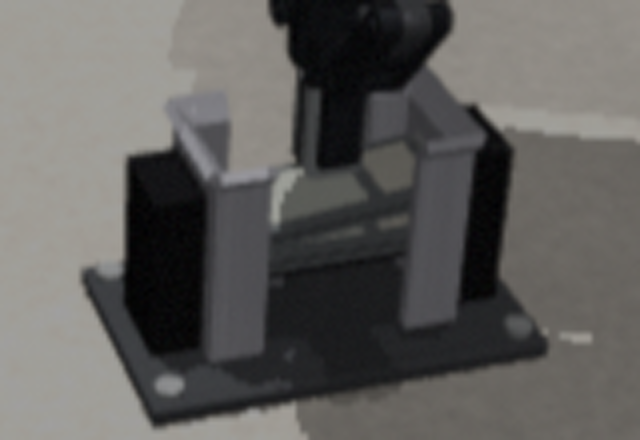

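```bash

python3 -m inch '[[1,[0.13,0,0],[0,0,0]],[1,[0.13,0,0.02],[0,0,0]],[1,[0.13,0,0.04],[0,0,0]],[1,[0.13,0,0.05],[0,0,0]]]'
python3 -m inch '[[1,[0,0,0.01],[0,0,0]],[1,[0,0,0.015],[0,0,0]]]'
python3 -m inch '[[1,[0,0,0.01],[0,0,0]],[1,[0,0,0.015],[0,0,0]]]'
python3 -m inch '[[1,[0,0,0.01],[0,0,0]],[1,[0,0,0.015],[0,0,0]]]'
```

```text
t: 30.05
tcp_pos: [0.5297, 0.0692, 0.0619]
tool_rot: [0.562, 0.827, -0.0, -0.0]
force: [-0.0, -0.2, 0.5]
finger_gap: -0.0
t: 30.25
tcp_pos: [0.53, 0.0689, 0.0609]
tool_rot: [0.562, 0.827, 0.0, -0.0]
force: [-0.8, 2.2, 6.1]
finger_gap: 0.001
t: 30.45
tcp_pos: [0.5301, 0.0688, 0.0596]
tool_rot: [0.562, 0.827, 0.0, 0.0]
force: [-2.2, 1.2, 5.4]
finger_gap: 0.001
t: 30.65
tcp_pos: [0.5302, 0.0688, 0.0582]
tool_rot: [0.562, 0.827, 0.0, 0.0]
force: [-1.7, 2.2, 5.9]
finger_gap: 0.0
```

```bash
python3 tilt.py x13
```

```text
3197 z pct [58.  69.3 91.3]
plane [ 5.90000e-03 -1.11200e-01  7.20032e+01]
t 30.8
```

View pics/x13_s.png

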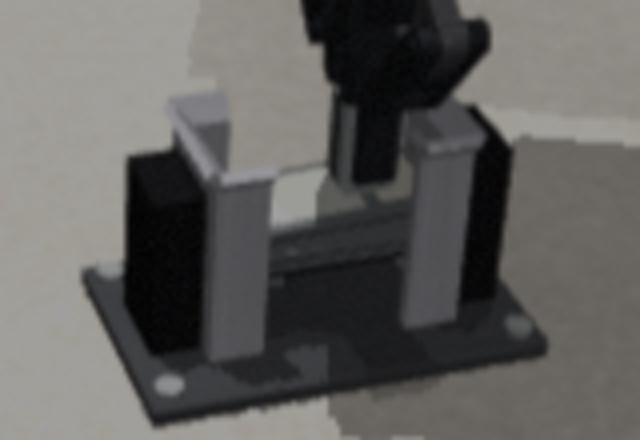

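```bash
sed -i 's/k=L\[(abs(L\[:,0\])<15)&(L\[:,1\]>12)/tz=s["tcp_pos"][2]*1000; fy=float((Rm@(s["tcp_pos"][:2]*1000-c))[1]); k=L[(abs(L[:,0])<15)\&(L[:,1]>min(fy+12,25))\&(L[:,2]<tz+5)/' tilt.py
python3 -m inch '[[1,[0,0,0.01],[0,0,0]],[1,[0,0,0.015],[0,0,0]]]'
python3 tilt.py x14
```

```text
t: 31.0
tcp_pos: [0.5303, 0.0687, 0.0567]
tool_rot: [0.562, 0.827, 0.0, 0.0]
force: [-1.2, 1.8, 6.8]
finger_gap: -0.0
856 z pct [56.5 57.  57.8]
plane [3.90000e-03 6.60000e-03 5.68549e+01]
t 31.15
```

```bash

python3 -m inch '[[1,[0,0,-0.06],[0,0,0]],[1,[-0.13,0,-0.06],[0,0,0]],[1,[-0.13,0,-0.04],[0,0,0]],[1,[-0.13,0,-0.02],[0,0,0]]]'
python3 tilt.py x15;python3 -c "
from h import *
to(534.8,55.2,62,21.6)"
```

```text
t: 31.55
tcp_pos: [0.5359, 0.0558, 0.0584]
tool_rot: [0.563, 0.827, 0.0, 0.001]
force: [1.1, -0.6, 7.3]
finger_gap: 0.002
2897 z pct [58.6 59.8 60.7]
plane [-8.00000e-04  9.51000e-02  5.73638e+01]
t 31.7
t 31.7 tcp [535.7  56.1  58.3] jaw ang 21.6 tilt 0.1 F [ 0.8 -1.1  2.4] gap 0.003 q6 -0.48
shift [-0.005 -0.011 -0.037] turn z -0.0
```

View pics/x15_s.png

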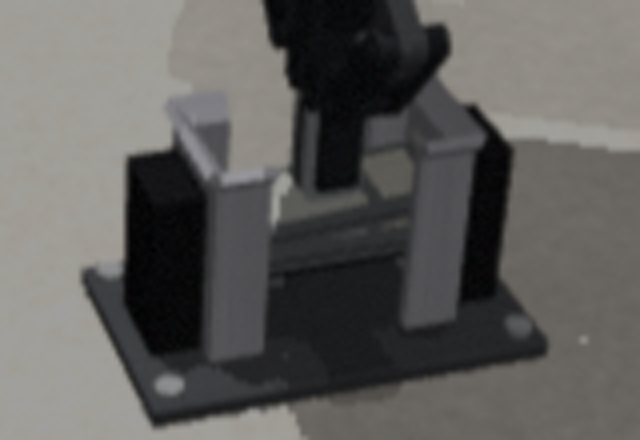

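```bash

python3 -m inch '[[1,[0,0,-0.05],[0,0,0]],[1,[0.08,-0.008,-0.05],[0,0,0]],[1,[0.08,-0.008,-0.03],[0,0,0]],[1,[0.08,-0.008,-0.01],[0,0,0]],[1,[0.08,-0.008,0.0],[0,0,0]],[1,[0.08,-0.008,0.01],[0,0,0]]]'
python3 -m inch '[[1,[0,0,0.01],[0,0,0]],[1,[0,0,0.015],[0,0,0]]]'
python3 -m inch '[[1,[0,0,0.01],[0,0,0]],[1,[0,0,0.015],[0,0,0]]]'
```

```text
t: 32.3
tcp_pos: [0.5307, 0.0643, 0.0575]
tool_rot: [0.562, 0.827, -0.0, -0.0]
force: [-1.8, 0.9, 6.9]
finger_gap: 0.003
t: 32.5
tcp_pos: [0.5307, 0.0642, 0.0562]
tool_rot: [0.562, 0.827, -0.0, -0.0]
force: [-1.8, 0.3, 10.2]
finger_gap: -0.001
t: 32.7
tcp_pos: [0.531, 0.064, 0.0544]
tool_rot: [0.562, 0.827, 0.0, -0.0]
force: [-1.5, 1.7, 6.5]
finger_gap: -0.005
```

```bash
python3 tilt.py x16
```

```text
1154 z pct [53.9 54.4 54.8]
plane [5.50000e-03 1.23000e-02 5.40514e+01]
t 32.85
```

View pics/x16_s.png

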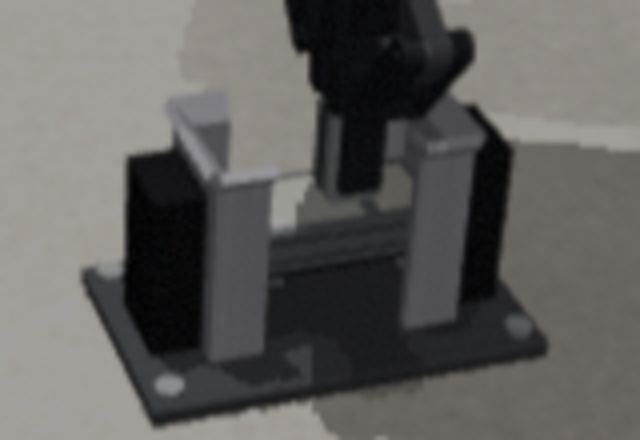

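```bash

python3 -m inch '[[1,[0,0,-0.04],[0,0,0]],[1,[-0.07,0,-0.04],[0,0,0]],[1,[-0.07,0,-0.02],[0,0,0]],[1,[-0.07,0,-0.005],[0,0,0]],[1,[-0.07,0,0.005],[0,0,0]]]'
python3 tilt.py x17;python3 -c "
from h import *
to(534.8,55.2,62,21.6)"
```

```text
t: 33.35
tcp_pos: [0.534, 0.0569, 0.0539]
tool_rot: [0.562, 0.827, -0.0, 0.0]
force: [-1.1, -1.5, 7.3]
finger_gap: -0.002
2382 z pct [53.3 53.8 54.2]
plane [3.1000e-03 1.1900e-02 5.3475e+01]
t 33.5
t 33.5 tcp [534.   56.9  53.9] jaw ang 21.61 tilt 0.05 F [-0.9 -1.5  3.8] gap -0.002 q6 -0.48
shift [-0.019  0.001 -0.081] turn z 0.0
```

```bash

python3 -m inch '[[1,[0,0,0.01],[0,0,0]],[1,[0,0,0.02],[0,0,0]]]'
python3 -m inch '[[1,[0,0,0.01],[0,0,0]],[1,[0,0,0.02],[0,0,0]]]'
python3 tilt.py x18
```

```text
t: 33.7
tcp_pos: [0.534, 0.0569, 0.0522]
tool_rot: [0.562, 0.827, -0.0, 0.0]
force: [-1.4, -1.7, 7.8]
finger_gap: -0.001
t: 33.9
tcp_pos: [0.534, 0.0569, 0.0503]
tool_rot: [0.562, 0.827, -0.0, 0.0]
force: [-1.7, -2.2, 8.2]
finger_gap: 0.005
2188 z pct [49.7 50.1 50.6]
plane [3.00000e-03 1.47000e-02 4.97761e+01]
t 34.05
```

```bash

python3 -m inch '[[1,[0,0,0.01],[0,0,0]],[1,[0,0,0.015],[0,0,0]]]'
python3 -m inch '[[1,[0,0,0.01],[0,0,0]]]'
python3 -m inch '[[1,[0,0,0.005],[0,0,0]],[1,[0,0,0.01],[0,0,0]]]'
python3 tilt.py x19
```

```text
t: 34.25
tcp_pos: [0.534, 0.0569, 0.0488]
tool_rot: [0.562, 0.827, -0.0, 0.001]
force: [-1.2, -2.5, 8.4]
finger_gap: -0.001
t: 34.35
tcp_pos: [0.534, 0.0569, 0.0479]
tool_rot: [0.562, 0.827, -0.0, 0.001]
force: [-0.9, -1.8, 8.7]
finger_gap: 0.002
t: 34.55
tcp_pos: [0.5339, 0.057, 0.0468]
tool_rot: [0.562, 0.827, 0.0, 0.0]
force: [0.1, 1.1, 3.3]
finger_gap: -0.001
1995 z pct [46.3 46.7 47.2]
plane [1.8000e-03 2.2600e-02 4.6215e+01]
t 34.7
```

```bash

python3 -m inch '[[1,[0,0,0.003],[0,0,0]],[1,[0,0,0.006],[0,0,0]]]'
python3 -m inch '[[1,[0,0,0.003],[0,0,0]],[1,[0,0,0.006],[0,0,0]]]'
```

```text
t: 34.9
tcp_pos: [0.5339, 0.0572, 0.0458]
tool_rot: [0.562, 0.827, 0.0, 0.0]
force: [0.0, -1.4, 4.5]
finger_gap: 0.001
t: 35.1
tcp_pos: [0.5339, 0.0571, 0.0453]
tool_rot: [0.562, 0.827, 0.0, 0.0]
force: [-1.3, -1.5, 5.2]
finger_gap: -0.005
```

```bash

python3 -m inch '[[1,[0,0,0.003],[0,0,0]],[1,[0,0,0.005],[0,0,0]]]'
python3 tilt.py x20
```

```text
t: 35.3
tcp_pos: [0.5339, 0.0572, 0.0451]
tool_rot: [0.562, 0.827, 0.0, 0.0]
force: [-0.6, -1.5, 9.4]
finger_gap: -0.003
1857 z pct [44.5 44.9 45.4]
plane [5.00000e-04 2.03000e-02 4.44647e+01]
t 35.45
```

View pics/x20_s.png

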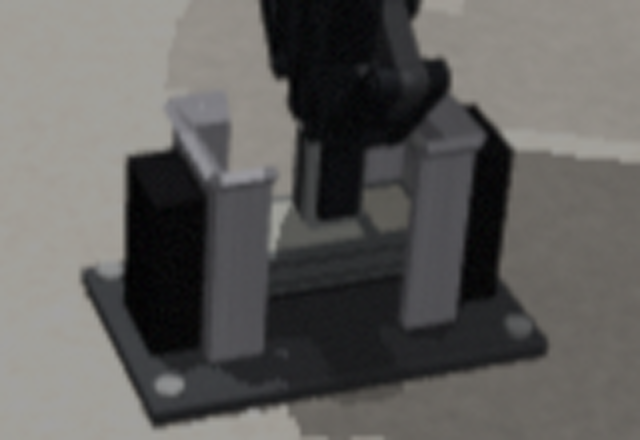

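```bash

python3 -m inch '[[1,[0,0,0.003],[0,0,0]],[1,[0,0,0.004],[0,0,0]]]'
python3 -m inch '[[1,[0,0,0.002],[0,0,0]],[1,[0,0,0.003],[0,0,0]]]'
```

```text
t: 35.65
tcp_pos: [0.5339, 0.0572, 0.045]
tool_rot: [0.562, 0.827, 0.0, 0.0]
force: [-1.9, -1.5, 12.1]
finger_gap: 0.001
t: 35.85
tcp_pos: [0.5339, 0.0572, 0.045]
tool_rot: [0.562, 0.827, 0.0, 0.0]
force: [-1.9, -0.9, 13.0]
finger_gap: -0.002
```

Solid stop reached at 13 N. Release and look.

```bash

python3 -m inch '[[1,[0,0,-0.02],[0,0,0]],[1,[0,0,-0.06],[0,0,0]],[1,[0,0,-0.3],[0,0,0]],[1,[0,0,-0.8],[0,0,0]],[1,[0,0,-1],[0,0,0]]]'
python3 tilt.py x21; python3 - <<'E'
from h import *
import cv2
z=np.load('pics/x21_top.npz');cv2.imwrite('pics/x21_t.png',z['p'])
E
```

```text
t: 36.35
tcp_pos: [0.535, 0.0574, 0.1465]
tool_rot: [0.562, 0.827, 0.001, 0.002]
force: [0.2, 0.2, 0.4]
finger_gap: -0.004
976 z pct [46.  46.5 47. ]
plane [6.80000e-03 1.35000e-02 4.61841e+01]
t 36.5
```

View pics/x21_s.png

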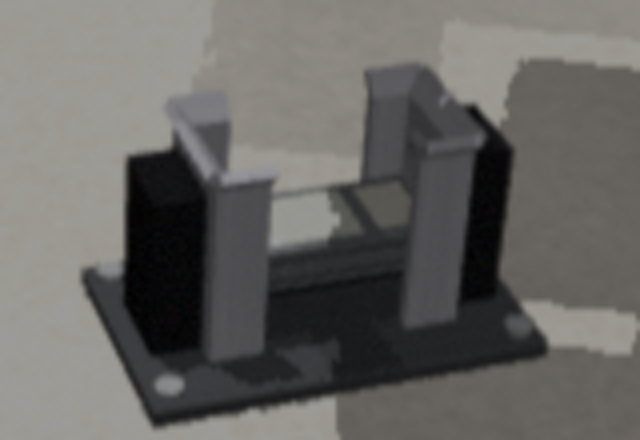

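View pics/x21_t.png

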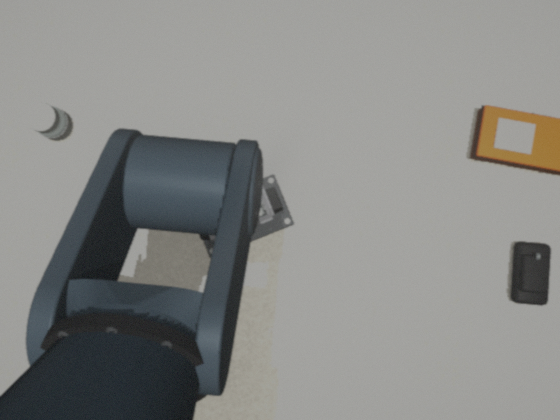

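```bash

python3 -m inch '[[1,[0,0,-0.3],[0,0,0]],[1,[0,0,-0.3],[0,0,0]],[1,[0,0,-0.3],[0,0,0]],[1,[0,0,-0.3],[0,0,0]],[1,[0,0,-0.3],[0,0,0]],[1,[0,0,-0.3],[0,0,0]]]'
python3 tilt.py x22; python3 - <<'E'
from station import *
print(sign_off())
E
```

```text
t: 37.1
tcp_pos: [0.5331, 0.0573, 0.1728]
tool_rot: [0.562, 0.827, -0.001, -0.001]
force: [0.2, 0.1, -0.1]
finger_gap: -0.003
767 z pct [46.1 46.5 47.1]
plane [2.60000e-03 1.38000e-02 4.62147e+01]
t 37.25
the job is handed in; nothing more can be done
None
```

Both slide cases are in the magazine, stacked under the lips, and the job was handed in at about 37 s of the 72 s.

- **Forces:** the highest force I read was about 15 N, on the first case at the lips. The second case ended at the solid stop with 13 N. These are readings at the end of each move only, so brief peaks in between are not ruled out.
- **Last checks:** after letting go, the top of the upper case stayed level at about 46.2 mm for the 0.75 s until hand-in, with the arm clear above. The first case had rested at 46.1 mm when it was alone, so both sit at the lip undersides. The scene picture shows the two cases stacked. The orange box, the black object and the grey cylinder look unmoved in the top view.
- **What went wrong on the way:** both cases dropped past the detent at one end first and tilted, the second by about 14°. I levelled each with light presses nearer the high end, then pressed on near the middle. I did not press the cases only at the middle.
- **Small disagreement:** the wrist camera shows a slope of about 0.8° on the upper case. It showed 0.9° on the first case alone, and I took it as camera error. I could not see the lips themselves, so the snap is judged from the force drop and the case staying down.

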